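Scoop wooden beads from the parts tray into the bowl

ROBOT

A 7-joint arm with a two-finger parallel gripper is mounted at the origin on the work surface; the furniture and walls round the work are solid. World frame = base frame: x ahead of the robot, y to its left, z up, the work surface at z = 0. Lengths are in m, angles in rad, forces in N, time in s.
With the tool pointing down it reaches from about 0.4 to 0.875 m from the base axis. Payload 6.5 kg.
Tool frame: the origin (TCP) lies midway between the tips of the shut fingers; the grasp point (between the pads) lies 19 mm behind it; z points along the fingers, y is the line along which they close (so a half turn about z gives the same grasp; the last joint's range is limited). The gripper opens to 88 mm and grips with 3 to 60 N. Pads are 18 mm wide; open, the fingers measure 123 mm over their backs; the gripper's body (75 mm by 187 mm) begins 45 mm behind the grasp point.
Start: joints at [-1.339, 0.536, -0.004, 1.538, 0.003, 1.067, -0.071], TCP at [0.191, 0.621, 0.209] pointing down, gripper open.
Joint ranges: [-2.7, 2.7], [-0.37, 2.16], [-1.27, 1.26], [0.24, 2.4], [-1.31, 4.45], [0.19, 1.91], [-2.76, 2.76]. Speed limits (rad/s): [2.39, 2.39, 3.14, 3.14, 3.14, 3.14, 3.14].

INTERFACE

Orientations are given as a 3x3 rotation matrix whose columns are the frame's x, y, z axes.
In Python, from rig import bot, cams gives the robot as it stands.
- The arm moves only by the shell command python3 -m pendant 'ROWS' [OPENING] [FORCE]. ROWS is JSON, a list of rows, each a list of 6 numbers: the shift along the tool's x, y, z in mm, then the turn, a rotation vector about the tool's x, y, z in degrees. A call has 1 to 12 rows; each row is the pose to reach, as a shift and turn from the pose commanded when the call began, along the tool's axes at that moment; what a row does not reach only later rows make up. A row lasts 1/12 s, in which the tool goes at most 41.7 mm and 7.16 degrees, less where a joint would pass 70% of its speed; a pose out of reach is approached as far as the arm can. A call with a gripper value outside its range is refused whole. OPENING is the gripper's target within -1 to 1 (fully open at 1, half-way at 0, shut at -1), set as the call begins (- or left out, the last holds). The fingers move at their own pace and stop on an object; FORCE is the grip in N (left out, the last holds). Time passes only in rows, so rows that repeat a pose let the fingers close. It gives the time, the measured TCP pose, the force, the opening and the grip force at its end, in the units of the state.
- bot.get_state(): the state, without advancing time (a new reading comes with each control period).
- cams.capture(name): name is "side" or "top" or "wrist"; returns a dict with "image" (480x640x3 uint8, red, green, blue), "range_z" (480x640 float32, m along the optical axis (not along the pixel's ray), 0 where there is no reading), "fx", "fy", "cx", "cy" (pixels), "world_from_camera" (4x4, takes a point from camera to world coordinates); the wrist camera has in their place "mount" (4x4, takes a point from camera to tool coordinates, whose origin is the TCP and whose axes are the flange's). Camera axes: x right, y up, looking along -z (the intrinsics and any distortion apply to the point x, -y, -z); pixel columns grow to the right and rows downward; lengths in m; the calibration is good to about 2 mm. A picture is of the moment at which its call begins: read the wrist's pose just before it.
- bot.sign_off(): hands the job in; it is judged then, once.
The state is a dict: "t": time; "joint_positions": joint angles; "joint_velocities": joint speeds; "tau": joint torques, N m; "ee_pos": TCP position; "tool_rot": TCP orientation; "ft_force": force on the tool from outside, world axes, zero at the start; "ft_torque": the same for the moment, N m; "gripper_width": finger opening in m; "grasp_force": force on a finger pad.
Only numpy, scipy, OpenCV 4.12 (cv2) and the standard library are available. Lean on these libraries where they do the work, as an engineer would, in place of code of your own. Each camera call takes 0.05 s, during which the arm holds its last target. There are 200 camera calls.

TASK

Use the scoop to take at least two of the three wooden beads out of the steel tray and tip them into the round white bowl, without touching the beads with the fingers. A bead that is not scooped stays in the tray; none may be spilled. Then stand the scoop upright on the desk, outside the tray.

Things in the scene. Friction and masses are not known exactly. Their poses are not given: they have to be found in the camera images.
- scoop_grip (a point): middle of the wooden bar handle of a loose aluminium scoop (0.2 kg), 75 mm above its underside. Mouth looks to -x (to the robot at the start, within 0.4 rad), z up. Bar along x: 85 long, 20 wide (y), 22 high; grip across y from above. Pan under it: floor 1.5 thick, from the lip at x -45 on the ground rising 6.5 mm to the back wall at x +37; 84 wide outside, 80 inside; sides 28 high, 14 by the lip
- tray: fixed sheet-steel parts tray, 200 long (x), 112 wide (y), rim 43 mm high; origin at the centre of its underside, z up. Floor top at z 8, 104 wide inside. The -x end (towards the robot) leans out 15 degrees, foot at x -84, top at x -93; the +x end is upright, inner face at x +96. A scoop drawn along the floor in -x, mouth first, pins the beads on that end so that they go over the lip
- bead_1: one of three like dark polished wooden beads, 20 mm across, 18 high, roundish with small flat ends, 12 g; origin at its centre. They start on the tray's floor, centres 21 to 55 mm from the foot of its leaning end and within 18 mm of the tray's middle line; they roll when tipped and slide easily
- bead_2: one of three like dark polished wooden beads, 20 mm across, 18 high, roundish with small flat ends, 12 g; origin at its centre. They start on the tray's floor, centres 21 to 55 mm from the foot of its leaning end and within 18 mm of the tray's middle line; they roll when tipped and slide easily
- bead_3: one of three like dark polished wooden beads, 20 mm across, 18 high, roundish with small flat ends, 12 g; origin at its centre. They start on the tray's floor, centres 21 to 55 mm from the foot of its leaning end and within 18 mm of the tray's middle line; they roll when tipped and slide easily
- bowl: loose round white ceramic bowl, 130 mm across the rim, 52 high, inner floor at 18, 0.5 kg; origin at the centre of its underside, z up. A square white dish (96 mm, 40 high) about 0.2 m from it is not wanted; which of the two stands nearer the robot varies

How it is judged:
By the outcome, as a careful person would: the job done as asked, in the order asked, and still so for the second after the job is handed in, with the robot touching nothing.
It also fails if it takes over 67 s, if anything falls off the work surface, if the arm or the gripper's body presses on something with over 40 N, if the wrist force passes 120 N, or if a joint passes its speed limit or range.

## Working session

There is one attempt and no reset: what is moved stays moved. The work goes in short steps, Python scripts to look and compute and a shell command to move; the robot and the scene stay as the last step left them, time stands still between calls to the robot, and variables do not carry over. Pictures are saved under pics/ and viewed, at most 10 in all, crops included, and the job is handed in when it is done.

```bash
ls; mkdir -p pics; cat > h.py <<'E'
import numpy as np,cv2
from rig import bot,cams
def cap(n):
    s=bot.get_state(); c=cams.capture(n)
    if n=='wrist':
        T=np.eye(4);T[:3,:3]=s['tool_rot'];T[:3,3]=s['ee_pos'];c['world_from_camera']=T@c['mount']
    return c
def pts(c):
    z=c['range_z'];v,u=np.mgrid[0:480,0:640]
    P=np.stack([(u-c['cx'])/c['fx']*z,-(v-c['cy'])/c['fy']*z,-z],-1)
    T=np.array(c['world_from_camera']);return P@T[:3,:3].T+T[:3,3]
def save(c,f): cv2.imwrite('pics/'+f,c['image'][:,:,::-1])
E
python3 - <<'E'
from h import *
s=bot.get_state();print(s['t'],s['ee_pos'],np.round(s['tool_rot'],3))
for n in ['top','side']:
    c=cap(n);save(c,n+'1.png');P=pts(c);np.savez('pics/'+n+'.npz',P=P,img=c['image'])
    print({k:v for k,v in c.items() if k not in('image','range_z')},(c['range_z']==0).mean())
E
```

```text
pics
0.0 [0.19057568 0.62075434 0.2080384 ] [[-0.956  0.293 -0.   ]
 [ 0.293  0.956 -0.002]
 [-0.    -0.002 -1.   ]]
{'fx': 520.2960599637748, 'fy': 520.2960599637748, 'cx': 319.6010342555306, 'cy': 245.1730069891713, 'world_from_camera': array([[-0.01593545,  0.98806196, -0.15323062,  0.37837371],
       [-0.99986667, -0.01520086,  0.00596445,  0.0372008 ],
       [ 0.00356401,  0.15330524,  0.98817246,  1.15257419],
       [ 0.        ,  0.        ,  0.        ,  1.        ]])} 0.004069010416666667
{'fx': 524.2346206185177, 'fy': 524.2346206185177, 'cx': 312.9057752139012, 'cy': 238.8844417881471, 'world_from_camera': array([[-0.99135222,  0.08245324, -0.10208933,  0.42497932],
       [-0.13108898, -0.58643892,  0.79931538,  0.77479998],
       [ 0.00603698,  0.80578586,  0.59217624,  0.648315  ],
       [ 0.        ,  0.        ,  0.        ,  1.        ]])} 0.022685546875
```

View pics/top1.png

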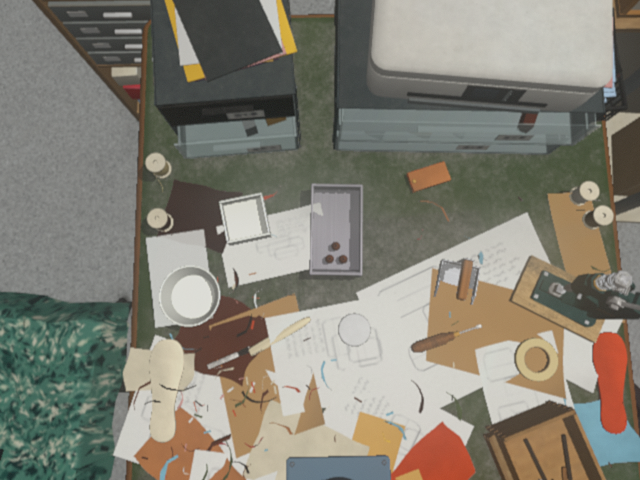

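View pics/side1.png

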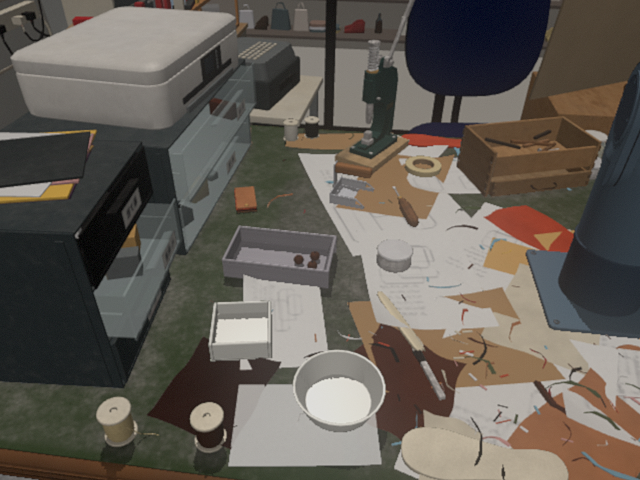

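The top view shows the tray at about (336,230) with three beads near (335,252). The round bowl is at (190,295), the square dish at (245,218) and the scoop at (460,280), with its handle bar at (466,279).

```bash
python3 - <<'E'
from h import *
d=np.load('pics/top.npz');P=d['P'];I=d['img'].astype(int)
def reg(name,u0,u1,v0,v1,m):
    Q=P[v0:v1,u0:u1];M=m(I[v0:v1,u0:u1],Q)
    q=Q[M];print(name,len(q),'med',np.median(q,0).round(4));return q
def box(q):
    r=cv2.minAreaRect((q[:,:2]*1000).astype(np.float32));return r
print('desk z',[np.median(P[v-3:v+4,u-3:u+4,2]).round(4) for u,v in[(330,330),(390,120),(480,180),(400,250)]])
q=reg('tray rim',300,375,175,285,lambda i,p:(p[...,2]>.036)&(p[...,2]<.05));print(box(q),q.min(0),q.max(0))
q=reg('tray floor',315,358,190,270,lambda i,p:(p[...,2]<.014));print(box(q))
q=reg('bowl',150,230,255,335,lambda i,p:(p[...,2]>.044)&(p[...,2]<.06));print(cv2.minEnclosingCircle((q[:,:2]*1000).astype(np.float32)))
q=reg('scoop bar',425,490,250,310,lambda i,p:(p[...,2]>.072));print(box(q),q[:,2].max())
q=reg('scoop all',425,485,250,310,lambda i,p:(p[...,2]>.015));print(box(q))
i=I[235:272,315:358];M=((i.sum(-1)<200)&(i[...,0]>i[...,2]+12)).astype(np.uint8)
n,l,st,ce=cv2.connectedComponentsWithStats(M)
for k in range(1,n):
    if st[k,4]>8:print('bead',st[k],ce[k]+[315,235],np.median(P[235:272,315:358][l==k],0).round(4))
# obstacles: glass fronts
for u,v in[(470,140),(240,140),(450,110),(430,175)]:print(u,v,P[v,u].round(3))
print('tall things', [ (k,) for k in []])
big=np.kron(d['img'][180:340,300:500,::-1],np.ones((4,4,1),np.uint8));cv2.imwrite('pics/crop.png',cv2.resize(big,(750,600)))
E
```

```text
desk z [np.float64(0.005), np.float64(0.128), np.float64(0.0013), np.float64(0.0024)]
tray rim 795 med [ 0.5827 -0.0057  0.0425]
((586.6436157226562, -5.632839202880859), (114.29605865478516, 202.0802459716797), 88.07928466796875) [ 0.48440372 -0.06508212  0.03600921] [0.68788433 0.05416081 0.04892849]
tray floor 3209 med [ 0.5952 -0.0075  0.0082]
((592.3220825195312, -7.5197296142578125), (95.18116760253906, 181.5725555419922), 89.12104034423828)
bowl 625 med [0.4482 0.3226 0.0506]
((446.29302978515625, 307.9937438964844), 65.06608581542969)
scoop bar 476 med [ 0.467  -0.2653  0.0852]
((413.4773864746094, -138.2998046875), (77.89877319335938, 349.3747863769531), 23.880455017089844) 1.1525741905092524
scoop all 743 med [ 0.4732 -0.2655  0.0828]
((453.1092529296875, -138.3719024658203), (104.78722381591797, 366.9663391113281), 7.121150493621826)
470 140 [ 0.744 -0.276  0.148]
240 140 [0.738 0.183 0.185]
450 110 [ 0.772 -0.216  0.233]
430 175 [ 0.712 -0.222  0.015]
tall things []
```

View pics/crop.png

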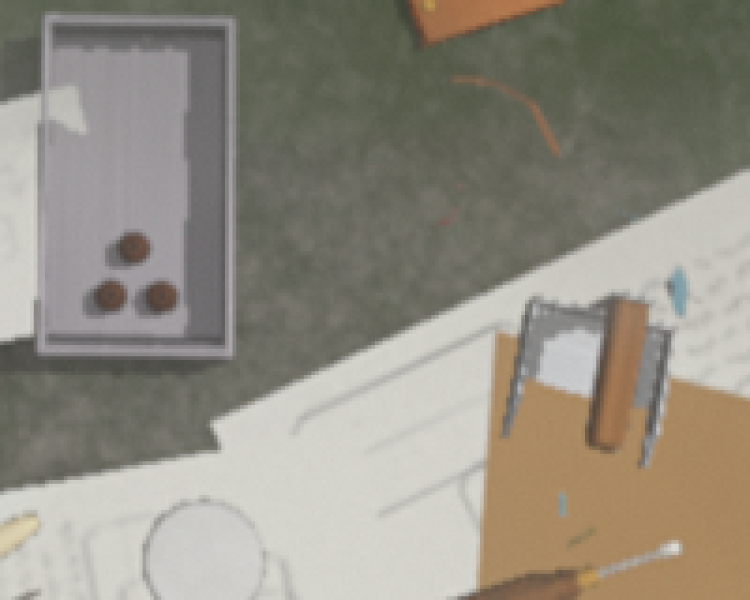

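The crop shows the scoop mouth facing down (-x), slightly turned, with the bar from (628,300) to (607,445). The beads are at (133,247), (110,297) and (161,297) in the tray.

```bash
python3 - <<'E'
from h import *
d=np.load('pics/top.npz');P=d['P'];I=d['img'].astype(int)
sub=P[250:310,425:490];im=I[250:310,425:490]
M=(sub[...,2]>.078)&(sub[...,2]<.096)&(im[...,0]>im[...,2]+25)
q=sub[M];print('bar',len(q),np.median(q[:,2]),cv2.minAreaRect((q[:,:2]*1000).astype(np.float32)))
M=(sub[...,2]>.01)&(sub[...,2]<.06)&(im.std(-1)<15);q=sub[M];print('pan',cv2.minAreaRect((q[:,:2]*1000).astype(np.float32)))
# beads
i=I[235:272,315:358];q=P[235:272,315:358]
M=((i.sum(-1)<260)&(i[...,0]>i[...,2]+8)).astype(np.uint8)
n,l,st,ce=cv2.connectedComponentsWithStats(M)
for k in range(1,n):
    if st[k,4]>8:print('bead',st[k],np.median(q[l==k],0).round(4))
q=P[255:335,150:230].reshape(-1,3);print('bowl rim z',np.percentile(q[:,2],[50,90,99]))
q=P[175:285,300:375].reshape(-1,3);print('tray z',np.percentile(q[:,2],[30,95,99]))
q=P[0:160,150:620];print('furniture min x with z>.05 by y:',[(y,q[(q[...,2]>.03)&(abs(q[...,1]-y)<.03)][:,0].min().round(3),q[(q[...,2]>.03)&(abs(q[...,1]-y)<.03)&(q[...,0]<.78)][:,2].max().round(3)) if ((q[...,2]>.03)&(abs(q[...,1]-y)<.03)).any() else y for y in (-.2,-.1,-.05,0,.05,.1,.2)])
s=np.load('pics/side.npz');print('glass side', [s['P'][v,u].round(3).tolist() for u,v in[(210,130),(160,250),(245,60),(120,300)]])
E
```

```text
bar 386 0.08539282060789377 ((467.51324462890625, -266.9139404296875), (21.037824630737305, 83.50740051269531), 75.6458969116211)
pan ((486.5882873535156, -275.4707336425781), (115.54169464111328, 120.01988983154297), 77.04280853271484)
bead [17  8  7  7 39] [ 0.5512 -0.0033  0.025 ]
bead [10 21  8  7 42] [0.5223 0.0115 0.025 ]
bead [24 21  8  7 42] [ 0.5219 -0.0179  0.0242]
bowl rim z [0.00784083 0.04432939 0.0549726 ]
tray z [0.00364711 0.04265698 0.04570435]
furniture min x with z>.05 by y: [(-0.2, np.float64(0.734), np.float64(0.353)), (-0.1, np.float64(0.748), np.float64(0.241)), (-0.05, np.float64(0.75), np.float64(0.24)), (0, np.float64(0.752), np.float64(0.241)), (0.05, np.float64(0.378), np.float64(1.153)), (0.1, np.float64(0.738), np.float64(0.29)), (0.2, np.float64(0.721), np.float64(0.29))]
glass side [[0.751, -0.155, 0.206], [0.727, 0.194, 0.174], [0.87, -0.916, 0.101], [0.74, 0.304, 0.174]]
```

```bash
cat >> h.py <<'E'
from scipy.spatial.transform import Rotation as Ro
def frame(yaw,pitch=0,roll=0):
    """tool rot: yaw=world angle(deg) of tool x (mouth dir); pitch>0 lifts mouth; roll about mouth dir"""
    a=np.radians(yaw);x=np.array([np.cos(a),np.sin(a),0]);z=np.array([0,0,-1.]);y=np.cross(z,x)
    R=np.stack([x,y,z],1)
    return R@Ro.from_euler('y',pitch,degrees=True).as_matrix()@Ro.from_euler('x',roll,degrees=True).as_matrix()
def row(p,R,s=None):
    s=s or bot.get_state();R0=np.array(s['tool_rot'])
    d=R0.T@(np.array(p)-s['ee_pos'])*1000;r=Ro.from_matrix(R0.T@R).as_rotvec(degrees=True)
    return np.round(np.r_[d,r],1).tolist()
E
python3 - <<'E'
from h import *
s=bot.get_state();F=frame(165.6)
print(row([.48,.25,.25],F),row([.4675,-.267,.25],F))
E
```

```text
[-385.5, -269.7, -41.4, -0.1, 0.0, -2.7] [-525.2, -767.6, -40.6, -0.1, 0.0, -2.7]
```

```bash
python3 -m pendant '[[-385,-270,-41,0,0,-2.7],[-385,-270,-41,0,0,-2.7],[-385,-270,-41,0,0,-2.7],[-385,-270,-41,0,0,-2.7],[-385,-270,-41,0,0,-2.7],[-385,-270,-41,0,0,-2.7],[-385,-270,-41,0,0,-2.7],[-385,-270,-41,0,0,-2.7],[-385,-270,-41,0,0,-2.7],[-385,-270,-41,0,0,-2.7],[-385,-270,-41,0,0,-2.7],[-525,-768,-41,0,0,-2.7]]' 1 60
python3 -c "
from h import *
print(row([.4675,-.267,.25],frame(165.6)))"
```

```text
t: 1.1
ee_pos: [0.475, 0.2183, 0.2495]
tool_rot: [[-0.968, 0.249, 0.004], [0.249, 0.968, 0.001], [-0.003, 0.002, -1.0]]
ft_force: [0.9, -0.0, 0.2]
gripper_width: 0.0878
grasp_force: 0.0
[-113.7, -471.8, -1.0, 0.1, 0.2, -0.0]
```

```bash
python3 -m pendant '[[-114,-472,-1,0,0,0],[-114,-472,-1,0,0,0],[-114,-472,-1,0,0,0],[-114,-472,-1,0,0,0],[-114,-472,-1,0,0,0],[-114,-472,-1,0,0,0],[-114,-472,-1,0,0,0],[-114,-472,-1,0,0,0],[-114,-472,-1,0,0,0],[-114,-472,-1,0,0,0],[-114,-472,-1,0,0,0],[-114,-472,-1,0,0,0]]'
python3 -m pendant '[[0,0,0,0,0,0],[0,0,0,0,0,0],[0,0,0,0,0,0]]'
cat > look.py <<'E'
from h import *
import sys
c=cap('wrist');save(c,sys.argv[1]);P=pts(c);I=c['image'].astype(int)
np.savez('pics/w.npz',P=P,img=c['image'])
E
python3 look.py w1.png
python3 - <<'E'
from h import *
d=np.load('pics/w.npz');P=d['P'];I=d['img'].astype(int)
M=(P[...,2]>.079)&(P[...,2]<.095)&(I[...,0]>I[...,2]+25)
q=P[M];print(len(q),np.median(q,0),cv2.minAreaRect((q[:,:2]*1000).astype(np.float32)))
s=bot.get_state();print(s['t'],s['ee_pos'])
E
```

```text
t: 2.1
ee_pos: [0.4629, -0.2705, 0.2499]
tool_rot: [[-0.968, 0.251, -0.0], [0.251, 0.968, -0.002], [-0.0, -0.002, -1.0]]
ft_force: [0.0, 0.4, -0.1]
gripper_width: 0.0878
grasp_force: 0.0
t: 2.35
ee_pos: [0.4642, -0.2649, 0.2494]
tool_rot: [[-0.969, 0.247, -0.001], [0.247, 0.969, 0.001], [0.001, 0.001, -1.0]]
ft_force: [0.1, -0.3, 0.7]
gripper_width: 0.0882
grasp_force: 0.0
1876 [ 0.46669456 -0.26674409  0.08391972] ((540.7058715820312, -290.31182861328125), (456.9646301269531, 205.1062469482422), 41.40487289428711)
2.4 [ 0.4645093  -0.26433056  0.24949391]
```

View pics/w1.png

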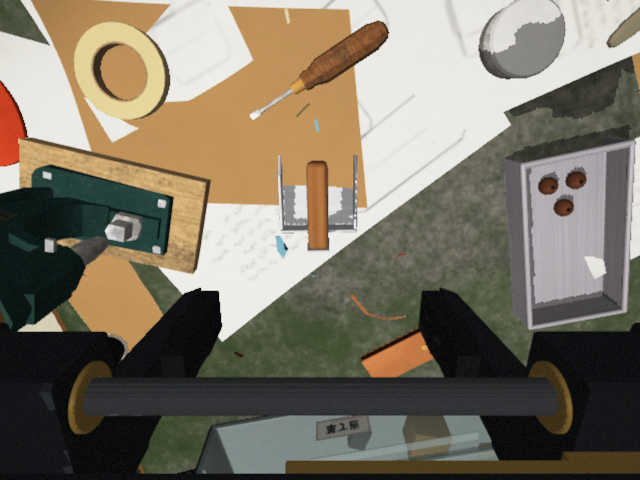

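The wrist view shows the bar upright in the image at (317,205), between the pan sides at columns 280 and 357. The press base is off to the left at (110,210), and the tray is at right with its beads at (548,185), (576,180) and (564,207).

```bash
python3 - <<'E'
from h import *
d=np.load('pics/w.npz');P=d['P'];I=d['img'].astype(int)
def box(q): return cv2.minAreaRect((q[:,:2]*1000).astype(np.float32))
S=np.s_[150:260,295:340];q=P[S];i=I[S]
M=(q[...,2]>.079)&(q[...,2]<.095)&(i[...,0]>i[...,2]+25);print('bar',box(q[M]),np.median(q[M][:,2]))
S=np.s_[140:245,265:372];q=P[S];M=(q[...,2]>.008)&(q[...,2]<.045);print('pan',box(q[M]),q[M].min(0))
S=np.s_[120:345,495:640];q=P[S];i=I[S]
M=(q[...,2]>.038)&(q[...,2]<.047);print('tray rim',box(q[M]),np.median(q[M][:,2]))
M=(q[...,2]>.004)&(q[...,2]<.0095)&(abs(q[...,1]+.006)<.035);qq=q[M];print('floor z',np.median(qq[:,2]),[qq[abs(qq[:,1]-y)<.01][:,0].min().round(4) for y in(-.03,0,.02)])
M=((i.sum(-1)<230)&(i[...,0]>i[...,2]+20)).astype(np.uint8)
n,l,st,ce=cv2.connectedComponentsWithStats(M)
for k in range(1,n):
    if st[k,4]>40:print('bead',st[k],np.median(q[l==k],0).round(4))
t=np.load('pics/top.npz')['P']
M=(t[...,2]>.09)&(t[...,0]<.7)&(t[...,1]<-.3)&(t[...,0]>.3)&(t[...,2]<.5)
print('press',t[M].max(0),[ (h,t[M&(t[...,2]>h)][:,1].max().round(3)) for h in(.09,.12,.15,.2)])
s=bot.get_state();print(row([.467,-.267,.056],frame(165.6)))
E
```

```text
bar ((467.833740234375, -267.9446105957031), (19.4737548828125, 84.07039642333984), 76.06182861328125) 0.08392720497279871
pan ((469.64208984375, -268.22308349609375), (85.69164276123047, 83.23098754882812), 76.43069458007812) [ 0.41937287 -0.31847257  0.00800638]
tray rim ((586.677490234375, -6.4344940185546875), (115.11405944824219, 200.9376678466797), 87.74681854248047) 0.04082669827007887
floor z 0.006603447283565156 [np.float64(0.5015), np.float64(0.5025), np.float64(0.5033)]
bead [ 71  52  20  17 252] [0.5221 0.0059 0.0216]
bead [ 44  58  19  16 241] [ 0.5208 -0.0236  0.0219]
bead [ 59  79  19  17 235] [ 0.5498 -0.0084  0.0219]
press [ 0.4645942  -0.4411285   0.30776461] [(0.09, np.float64(-0.441)), (0.12, np.float64(-0.441)), (0.15, np.float64(-0.441)), (0.2, np.float64(-0.441))]
[-3.2, -2.2, 193.5, 0.1, -0.0, 0.2]
```

```bash
python3 -m pendant '[[-3,-3,40,0,0,0],[-3,-3,80,0,0,0],[-3,-3,120,0,0,0],[-3,-3,155,0,0,0],[-3,-3,180,0,0,0],[-3,-3,195,0,0,0],[-3,-3,195,0,0,0],[-3,-3,195,0,0,0]]'
python3 -m pendant '[[0,0,0,0,0,0],[0,0,0,0,0,0],[0,0,0,0,0,0],[0,0,0,0,0,0],[0,0,0,0,0,0],[0,0,0,0,0,0],[0,0,0,0,0,0],[0,0,0,0,0,0]]' -1 60
```

```text
t: 3.07
ee_pos: [0.4665, -0.2681, 0.0546]
tool_rot: [[-0.969, 0.246, -0.001], [0.246, 0.969, 0.001], [0.001, 0.001, -1.0]]
ft_force: [0.9, 0.2, 0.4]
gripper_width: 0.0885
grasp_force: 0.0
t: 3.73
ee_pos: [0.4664, -0.2698, 0.0549]
tool_rot: [[-0.969, 0.248, 0.0], [0.248, 0.969, -0.0], [-0.0, 0.0, -1.0]]
ft_force: [-1.2, 0.6, 0.7]
gripper_width: 0.0368
grasp_force: 0.0
```

```bash
python3 -m pendant '[[0,0,0,0,0,0],[0,0,0,0,0,0],[0,0,0,0,0,0],[0,0,0,0,0,0],[0,0,0,0,0,0],[0,0,0,0,0,0]]'
python3 -m pendant '[[0,0,-10,0,0,0],[0,0,-30,0,0,0],[0,0,-60,0,0,0],[0,0,-80,0,0,0],[0,0,-80,0,0,0],[0,0,-80,0,0,0]]'
python3 look.py w2.png
python3 - <<'E'
from h import *
s=bot.get_state();print(s['ft_force'],s['t'])
a=np.radians(-2.2);ex=np.array([np.cos(a),np.sin(a)]);C=np.array([.5866,-.006])
for z in (.15,.075): print(row(np.r_[C+ex*.043,z],frame(177.8)))
E
```

```text
t: 4.23
ee_pos: [0.4665, -0.2696, 0.0548]
tool_rot: [[-0.969, 0.248, -0.0], [0.248, 0.969, 0.0], [0.0, 0.0, -1.0]]
ft_force: [0.5, 0.6, 0.1]
gripper_width: 0.0175
grasp_force: 60.0
t: 4.73
ee_pos: [0.4669, -0.2702, 0.1359]
tool_rot: [[-0.969, 0.248, 0.002], [0.248, 0.969, -0.001], [-0.002, -0.0, -1.0]]
ft_force: [-1.0, 0.7, -2.5]
gripper_width: 0.0172
grasp_force: 60.0
[-0.69648689  0.75583378 -2.31100362] 4.7833
[-93.5, 294.3, -15.3, 0.0, -0.0, -12.2]
[-93.5, 294.3, 59.7, 0.0, -0.0, -12.2]
```

View pics/w2.png

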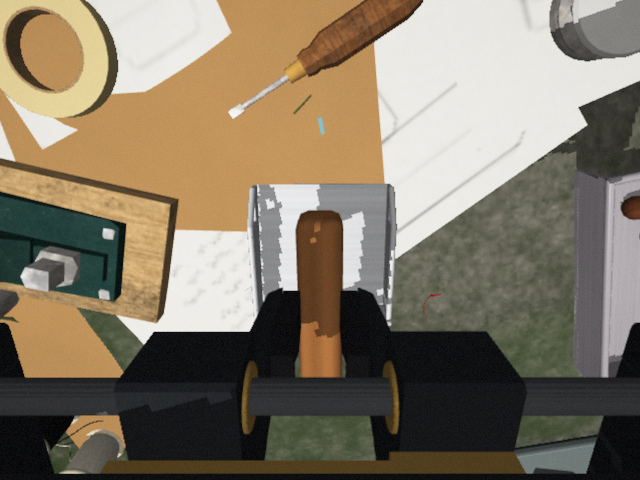

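The scoop is held level and square in the gripper: the lip is at row 185, columns 250–395, and the bar is centred at column 320.

```bash
python3 -m pendant '[[-93,294,-15,0,0,-12.2],[-93,294,-15,0,0,-12.2],[-93,294,-15,0,0,-12.2],[-93,294,-15,0,0,-12.2],[-93,294,-15,0,0,-12.2],[-93,294,-15,0,0,-12.2],[-93,294,-15,0,0,-12.2],[-93,294,-15,0,0,-12.2],[-93,294,-15,0,0,-12.2],[-93,294,-15,0,0,-12.2],[-93,294,-15,0,0,-12.2]]'
python3 look.py w3.png
python3 - <<'E'
from h import *
d=np.load('pics/w.npz');P=d['P'];I=d['img'].astype(int)
s=bot.get_state();R=s['tool_rot'];p=s['ee_pos']
L=(P-p)@R # tool coords
M=(L[...,2]>.03)&(L[...,2]<.06)&(L[...,0]>.0)&(L[...,0]<.055)&(abs(L[...,1])<.05)
q=L[M];print('pan tool x max',np.percentile(q[:,0],[99,100]),'y',q[:,1].min(),q[:,1].max())
b=q[(abs(q[:,1])<.03)];print('floor z by x',[(x,np.median(b[abs(b[:,0]-x)<.003][:,2]).round(4)) for x in(.02,.03,.04)])
for y in(-.03,.03):
  e=q[(abs(q[:,1]-y)<.006)];print('edge x at y',y,np.percentile(e[:,0],98))
# tray
M=(P[...,2]>.036)&(P[...,2]<.047)&(P[...,0]<.56)&(P[...,0]>.46)&(abs(P[...,1])<.08);q=P[M];
for x in(.515,.53,.545):
  e=q[abs(q[:,0]-x)<.006][:,1]; print('rim y at',x,np.percentile(e,[2,20,80,98]).round(4) if len(e) else None)
M=(I.sum(-1)<230)&(I[...,0]>I[...,2]+20)&(P[...,2]>.012)&(P[...,2]<.035)&(P[...,0]>.5)&(P[...,0]<.58)&(abs(P[...,1])<.05)
n,l,st,ce=cv2.connectedComponentsWithStats(M.astype(np.uint8))
for k in range(1,n):
    if st[k,4]>60:print('bead',st[k],np.median(P[l==k],0).round(4))
print(p,np.round(R,3),s['t'])
a=np.radians(-2.2);ex=np.array([np.cos(a),np.sin(a)]);C=np.array([.5866,-.006])
print(row(np.r_[C+ex*.043,.07],frame(177.8)))
E
```

```text
t: 5.7
ee_pos: [0.6279, -0.0097, 0.1484]
tool_rot: [[-0.999, 0.039, -0.003], [0.039, 0.999, -0.001], [0.003, -0.001, -1.0]]
ft_force: [0.2, -1.9, -2.7]
gripper_width: 0.0174
grasp_force: 60.0
pan tool x max [0.03974217 0.04075839] y -0.04126335454512545 0.044629771352282764
floor z by x [(0.02, np.float64(0.0528)), (0.03, np.float64(0.0536)), (0.04, np.float64(0.0541))]
edge x at y -0.03 0.03849773861267549
edge x at y 0.03 0.039331336499762844
rim y at 0.515 [-0.0599 -0.0575  0.0505  0.0531]
rim y at 0.53 [-0.0607 -0.0581  0.0499  0.0523]
rim y at 0.545 [-0.0609 -0.0586  0.0494  0.0518]
bead [289  67  24  27 471] [ 0.5238 -0.0194  0.0222]
bead [328  67  25  27 472] [0.5251 0.0097 0.0221]
bead [311 108  24  25 419] [ 0.552  -0.0041  0.0222]
[ 0.6280375  -0.01019383  0.14882798] [[-0.999  0.04  -0.002]
 [ 0.04   0.999 -0.001]
 [ 0.002 -0.001 -1.   ]] 5.75
[-1.6, 2.7, 78.8, -0.1, -0.1, -0.1]
```

View pics/w3.png

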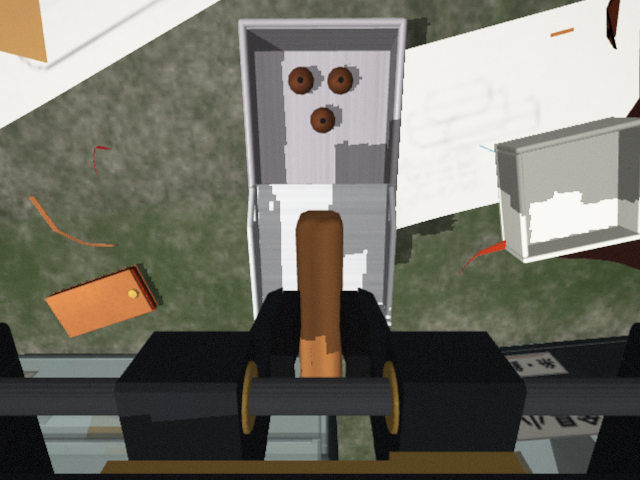

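The scoop is over the tray, its lip at row 185 and columns 250–395. It sits between the tray walls and beyond the beads at (301,80), (340,80) and (322,120).

```bash
python3 -m pendant '[[-1,0,20,0,0,0],[-1,0,40,0,0,0],[-1,0,60,0,0,0],[-1,0,74,0,0,0],[-1,0,80,0,0,0],[-1,0,82,0,0,0],[-1,0,82,0,0,0],[-1,0,82,0,0,0]]'
python3 -m pendant '[[0,0,1,0,0,0],[0,0,2,0,0,0],[0,0,3,0,0,0],[0,0,3,0,0,0],[0,0,3,0,0,0]]'
```

```text
t: 6.42
ee_pos: [0.6312, -0.0084, 0.0688]
tool_rot: [[-0.999, 0.038, 0.002], [0.038, 0.999, -0.0], [-0.002, -0.0, -1.0]]
ft_force: [0.6, -0.4, -2.8]
gripper_width: 0.017
grasp_force: 60.0
t: 6.83
ee_pos: [0.6305, -0.008, 0.0649]
tool_rot: [[-0.999, 0.038, 0.0], [0.038, 0.999, 0.0], [-0.0, 0.0, -1.0]]
ft_force: [-0.1, 0.3, -3.2]
gripper_width: 0.0172
grasp_force: 60.0
```

```bash
python3 -m pendant '[[0,-1,1,0,0,0],[0,-1,1.5,0,0,0],[0,-1,2,0,0,0],[0,-1,2,0,0,0],[0,-1,2,0,0,0]]'
python3 -m pendant '[[0,0,0.5,0,0,0],[0,0,1,0,0,0],[0,0,1,0,0,0],[0,0,1,0,0,0]]'
```

```text
t: 7.25
ee_pos: [0.6304, -0.009, 0.0629]
tool_rot: [[-0.999, 0.038, -0.0], [0.038, 0.999, 0.0], [0.0, 0.0, -1.0]]
ft_force: [-1.1, -0.3, -0.9]
gripper_width: 0.0176
grasp_force: 60.0
t: 7.58
ee_pos: [0.6303, -0.0083, 0.0624]
tool_rot: [[-0.999, 0.037, -0.0], [0.037, 0.999, 0.001], [0.0, 0.001, -1.0]]
ft_force: [-3.8, 2.1, 5.6]
gripper_width: 0.0172
grasp_force: 60.0
```

```bash
python3 -m pendant '[[5,0,0,0,0,0],[10,0,0,0,0,0],[15,0,0,0,0,0],[20,0,0,0,0,0],[25,0,0,0,0,0],[30,0,0,0,0,0],[35,0,0,0,0,0],[40,0,0,0,0,0],[45,0,0,0,0,0],[50,0,0,0,0,0],[54,0,0,0,0,0],[54,0,0,0,0,0]]'
python3 look.py w4.png; python3 -c "
from h import *
s=bot.get_state();print(s['t'],s['ee_pos'],s['ft_force'])"
```

```text
t: 8.58
ee_pos: [0.5885, -0.008, 0.0701]
tool_rot: [[-0.999, 0.039, 0.025], [0.039, 0.999, -0.0], [-0.025, 0.001, -1.0]]
ft_force: [8.9, 0.5, 38.6]
gripper_width: 0.0167
grasp_force: 60.6
8.6333 [ 0.58865764 -0.00798658  0.07009257] [ 8.06715291 -0.11247525 38.92983236]
```

View pics/w4.png

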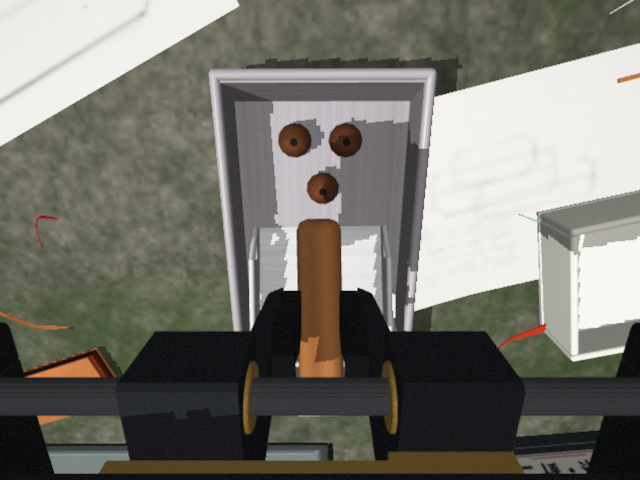

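The lip now shows at row 228 (it was 185), so the scoop has pitched mouth-down in the grip and jacked up. All beads still sit ahead of the lip, at (295,140), (345,140) and (322,187). I'll lift off and measure the pitch.

```bash
python3 -m pendant '[[-6,0,-8,0,0,0],[-12,0,-16,0,0,0],[-15,0,-22,0,0,0],[-15,0,-22,0,0,0],[-15,0,-22,0,0,0]]'
cat > scoop.py <<'E'
from h import *
c=cap('wrist');P=pts(c);I=c['image'].astype(int);s=bot.get_state();R=s['tool_rot'];p=s['ee_pos'];L=(P-p)@R
S=np.s_[205:310,303:336];q=L[S].reshape(-1,3);q=q[(q[:,2]<-.015)&(q[:,2]>-.06)]
k=np.polyfit(q[:,0],q[:,2],1);print('bar pitch deg (+mouth up)',-np.degrees(np.arctan(k[0])),'z at0',k[1],'x range',q[:,0].min(),q[:,0].max())
M=(L[...,2]>.03)&(L[...,2]<.075)&(L[...,0]>-.01)&(L[...,0]<.055)&(abs(L[...,1])<.033)&(abs(L[...,1])>.015);q=L[M]
print('pan floor (x,z):',[(x,np.median(q[abs(q[:,0]-x)<.002][:,2]).round(4)) for x in np.arange(0,.05,.005) if (abs(q[:,0]-x)<.002).sum()>20])
print(s['t'],p.round(4),np.round(s['ft_force'],1),'tool pitch',np.degrees(np.arcsin(R[2][0])).round(2),'yaw',np.degrees(np.arctan2(R[1][0],R[0][0])).round(2))
M=(I.sum(-1)<230)&(I[...,0]>I[...,2]+20)&(P[...,2]>.012)&(P[...,2]<.07)&(P[...,0]>.45)&(P[...,0]<.6)&(abs(P[...,1])<.06)
n,l,st,ce=cv2.connectedComponentsWithStats(M.astype(np.uint8))
for k in range(1,n):
    if 60<st[k,4]<1200:print('bead',st[k],np.median(P[l==k],0).round(4))
E
python3 scoop.py
```

```text
t: 9.05
ee_pos: [0.5903, -0.0077, 0.083]
tool_rot: [[-0.999, 0.038, -0.002], [0.038, 0.999, -0.0], [0.002, -0.0, -1.0]]
ft_force: [-0.7, -0.4, -3.2]
gripper_width: 0.0173
grasp_force: 60.0
bar pitch deg (+mouth up) -6.566931219515587 z at0 -0.03159992552708978 x range -7.568167965010961e-05 0.04050400768641647
pan floor (x,z): [(np.float64(0.0), np.float64(0.051)), (np.float64(0.005), np.float64(0.0516)), (np.float64(0.01), np.float64(0.0521)), (np.float64(0.015), np.float64(0.0527)), (np.float64(0.02), np.float64(0.053)), (np.float64(0.025), np.float64(0.0537)), (np.float64(0.03), np.float64(0.0543)), (np.float64(0.035), np.float64(0.0547))]
9.1 [ 0.59   -0.0077  0.0827] [ 0.9  0.5 -3.2] tool pitch 0.15 yaw 177.84
```

```bash
cat > an.py <<'E'
from h import *
def an(P,I,p,R,tag):
    L=(P-p)@R
    M=(L[...,2]>.02)&(L[...,2]<.085)&(L[...,0]>-.03)&(L[...,0]<.06)&(abs(L[...,1])<.033)&(abs(L[...,1])>.015);q=L[M]
    print(tag,'floor/tray (x,z):',[(int(x*1000),(1000*np.median(q[abs(q[:,0]-x)<.0015][:,2])).round(1)) for x in np.arange(-.02,.06,.003) if (abs(q[:,0]-x)<.0015).sum()>15])
    for u in(275,360): print(' col',u,[(v,(L[v,u]*1000).round(0).tolist()) for v in range(150,290,8)])
    M=(I[...,0]>I[...,2]+20)&(I.sum(-1)<300)&(P[...,2]>.012)&(P[...,2]<.06)&(P[...,0]>.45)&(P[...,0]<.58)&(abs(P[...,1])<.05)
    n,l,st,ce=cv2.connectedComponentsWithStats(M.astype(np.uint8))
    for k in range(1,n):
        if st[k,4]>60:print(' bead',st[k],np.median(P[l==k],0).round(4))
E
python3 - <<'E'
from an import *
d=np.load('pics/w.npz');an(d['P'],d['img'].astype(int),np.array([.5886,-.008,.0701]),np.array([[-.999,.039,.025],[.039,.999,0],[-.025,.001,-1]]),'w4')
s=bot.get_state();c=cap('wrist');save(c,'w5.png');an(pts(c),c['image'].astype(int),s['ee_pos'],s['tool_rot'],'now')
E
```

```text
w4 floor/tray (x,z): [(-20, np.float64(49.9)), (-17, np.float64(51.2)), (-14, np.float64(52.6)), (-11, np.float64(53.7)), (-8, np.float64(55.2)), (-5, np.float64(56.4)), (-2, np.float64(57.7)), (0, np.float64(59.0)), (3, np.float64(60.2)), (6, np.float64(61.6)), (9, np.float64(63.2)), (12, np.float64(63.4)), (15, np.float64(63.2)), (18, np.float64(63.1)), (21, np.float64(63.2)), (24, np.float64(63.0)), (27, np.float64(63.1)), (30, np.float64(62.8)), (33, np.float64(62.9)), (36, np.float64(62.7)), (39, np.float64(62.7)), (42, np.float64(62.7)), (45, np.float64(62.5)), (48, np.float64(62.5)), (51, np.float64(62.5)), (54, np.float64(62.4)), (57, np.float64(61.9))]
 col 275 [(150, [59.0, -27.0, 62.0]), (158, [54.0, -27.0, 62.0]), (166, [49.0, -28.0, 63.0]), (174, [44.0, -28.0, 62.0]), (182, [39.0, -28.0, 63.0]), (190, [34.0, -28.0, 64.0]), (198, [29.0, -28.0, 63.0]), (206, [23.0, -29.0, 64.0]), (214, [18.0, -29.0, 63.0]), (222, [13.0, -29.0, 63.0]), (230, [7.0, -29.0, 62.0]), (238, [3.0, -29.0, 59.0]), (246, [-2.0, -29.0, 58.0]), (254, [-7.0, -29.0, 55.0]), (262, [-12.0, -29.0, 54.0]), (
[... 1838 characters left out ...]
.0]), (270, [-16.0, -29.0, 50.0]), (278, [-22.0, -29.0, 49.0]), (286, [-27.0, -29.0, 49.0])]
 col 360 [(150, [58.0, 27.0, 75.0]), (158, [53.0, 27.0, 76.0]), (166, [47.0, 27.0, 77.0]), (174, [42.0, 28.0, 78.0]), (182, [37.0, 28.0, 77.0]), (190, [36.0, 26.0, 55.0]), (198, [31.0, 26.0, 55.0]), (206, [26.0, 26.0, 54.0]), (214, [21.0, 26.0, 52.0]), (222, [16.0, 26.0, 52.0]), (230, [10.0, 26.0, 52.0]), (238, [5.0, 26.0, 51.0]), (246, [0.0, 26.0, 51.0]), (254, [-5.0, 26.0, 49.0]), (262, [-11.0, 27.0, 51.0]), (270, [-16.0, 27.0, 49.0]), (278, [-21.0, 27.0, 48.0]), (286, [-26.0, 27.0, 47.0])]
 bead [332 118  30  31 708] [0.521  0.0112 0.0227]
 bead [ 279  121   58   46 1375] [ 0.5267 -0.0128  0.0225]
```

View pics/w5.png

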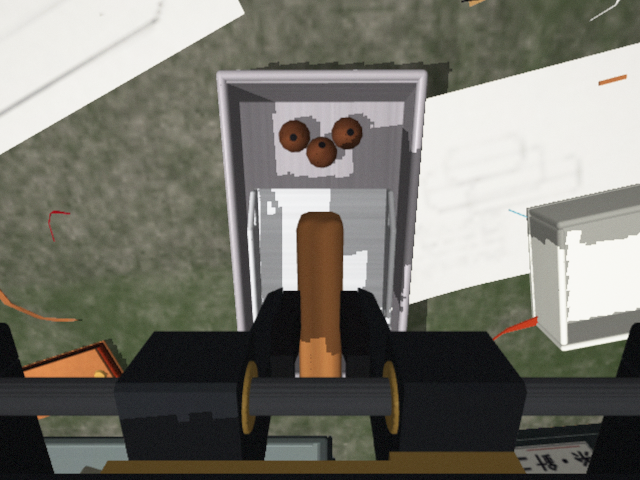

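The scoop sprang back nearly level: the lip is now at row 188, so about 1.5–2° mouth-down. The beads are at (294,136), (347,132) and (321,152), still ahead of it. I'll retry with the lip only just touching the floor.

```bash
python3 -m pendant '[[-8,0,0,0,0,0],[-16,0,0,0,0,0],[-16,0,8,0,0,0],[-16,0,14,0,0,0],[-16,0,17,0,0,0],[-16,0,17,0,0,0],[-16,0,17,0,0,0]]'
for i in 1; do python3 -m pendant '[[0,0,0.5,0,0,0],[0,0,1,0,0,0],[0,0,1,0,0,0],[0,0,1,0,0,0]]'; done; python3 scoop.py
```

```text
t: 9.73
ee_pos: [0.6068, -0.0083, 0.0663]
tool_rot: [[-0.999, 0.038, -0.001], [0.038, 0.999, -0.0], [0.001, -0.0, -1.0]]
ft_force: [-0.1, -0.1, -3.6]
gripper_width: 0.0172
grasp_force: 60.0
t: 10.07
ee_pos: [0.6075, -0.0082, 0.066]
tool_rot: [[-0.999, 0.038, 0.0], [0.038, 0.999, 0.0], [-0.0, 0.0, -1.0]]
ft_force: [0.2, -0.6, -3.1]
gripper_width: 0.0174
grasp_force: 60.0
bar pitch deg (+mouth up) -6.435933845728942 z at0 -0.031278263909214454 x range 0.00046220312970107514 0.040682648236140526
pan floor (x,z): [(np.float64(0.0), np.float64(0.0513)), (np.float64(0.005), np.float64(0.0519)), (np.float64(0.01), np.float64(0.0524)), (np.float64(0.015), np.float64(0.0528)), (np.float64(0.02), np.float64(0.0534)), (np.float64(0.025), np.float64(0.054)), (np.float64(0.03), np.float64(0.0545)), (np.float64(0.035), np.float64(0.0552)), (np.float64(0.04), np.float64(0.0596)), (np.float64(0.045), np.float64(0.0596))]
10.1167 [ 0.6075 -0.0082  0.066 ] [-0.4  0.5 -2.1] tool pitch -0.02 yaw 177.84
bead [333  85  33  36 809] [0.5218 0.0119 0.0224]
```

```bash
for i in 1; do python3 -m pendant '[[0,0,0.5,0,0,0],[0,0,1,0,0,0],[0,0,1.5,0,0,0],[0,0,1.5,0,0,0]]'; python3 -m pendant '[[0,0,0.5,0,0,0],[0,0,0.7,0,0,0],[0,0,0.7,0,0,0],[0,0,0.7,0,0,0]]'; python3 -c "
from h import *
for i in range(3):
  s=bot.get_state();print(s['ft_force'],s['ee_pos']);cams.capture('wrist')"; done
```

```text
t: 10.45
ee_pos: [0.6073, -0.0082, 0.0642]
tool_rot: [[-0.999, 0.038, -0.0], [0.038, 0.999, -0.0], [0.0, -0.0, -1.0]]
ft_force: [-0.3, -0.5, -3.3]
gripper_width: 0.0175
grasp_force: 60.0
t: 10.78
ee_pos: [0.6074, -0.0082, 0.0636]
tool_rot: [[-0.999, 0.038, 0.0], [0.038, 0.999, 0.0], [-0.0, 0.0, -1.0]]
ft_force: [-0.5, -0.1, -2.4]
gripper_width: 0.0172
grasp_force: 60.0
[-0.52076974 -0.06348133 -2.35572146] [ 0.60743624 -0.00818066  0.06362947]
[-0.01213829  0.09569216 -1.76811374] [ 0.60746475 -0.00816962  0.06365352]
[-0.29813404  0.04439069 -2.6068329 ] [ 0.60746453 -0.00819043  0.06366181]
```

```bash
python3 -m pendant '[[4,0,0,0,0,0],[8,0,0,0,0,0],[12,0,0,0,0,0],[16,0,0,0,0,0],[20,0,0,0,0,0],[24,0,0,0,0,0],[28,0,0,0,0,0],[32,0,0,0,0,0],[36,0,0,0,0,0],[40,0,0,0,0,0],[40,0,0,0,0,0]]'
python3 - <<'E'
from an import *
s=bot.get_state();c=cap('wrist');an(pts(c),c['image'].astype(int),s['ee_pos'],s['tool_rot'],'now')
E
```

```text
t: 11.85
ee_pos: [0.5664, -0.0067, 0.0636]
tool_rot: [[-0.999, 0.038, -0.001], [0.038, 0.999, 0.0], [0.001, 0.0, -1.0]]
ft_force: [-0.2, 0.5, -2.1]
gripper_width: 0.0173
grasp_force: 60.0
now floor/tray (x,z): [(-20, np.float64(49.2)), (-17, np.float64(49.6)), (-14, np.float64(49.7)), (-11, np.float64(50.1)), (-8, np.float64(50.3)), (-5, np.float64(50.7)), (-2, np.float64(51.0)), (0, np.float64(51.4)), (3, np.float64(51.6)), (6, np.float64(52.0)), (9, np.float64(52.4)), (12, np.float64(52.6)), (15, np.float64(53.0)), (18, np.float64(53.3)), (21, np.float64(53.7)), (24, np.float64(53.9)), (27, np.float64(54.3)), (30, np.float64(54.6)), (33, np.float64(54.8)), (36, np.float64(56.7)), (39, np.float64(56.7)), (42, np.float64(43.2)), (45, np.float64(40.2)), (48, np.float64(39.8)), (51, np.float64(40.9)), (54, np.float64(46.1)), (57, np.float64(56.8))]
 col 275 [(150, [60.0, -27.0, 58.0]), (158, [55.0, -27.0, 57.0]), (166, [50.0, -27.0, 57.0]), (174, [48.0, -25.0, 43.0]), (182, [40.0, -27.0, 57.0]), (190, [35.0, -27.0, 57.0]), (198, [30.0, -27.0, 56.0]), (206, [25.0, -28.0, 55.0]), (214, [
[... 183 characters left out ...]
.0]), (270, [-17.0, -29.0, 51.0]), (278, [-22.0, -29.0, 50.0]), (286, [-27.0, -29.0, 47.0])]
 col 360 [(150, [60.0, 25.0, 56.0]), (158, [57.0, 24.0, 43.0]), (166, [53.0, 23.0, 39.0]), (174, [48.0, 24.0, 39.0]), (182, [40.0, 26.0, 57.0]), (190, [36.0, 26.0, 54.0]), (198, [31.0, 26.0, 54.0]), (206, [26.0, 26.0, 54.0]), (214, [20.0, 26.0, 54.0]), (222, [16.0, 26.0, 53.0]), (230, [11.0, 26.0, 52.0]), (238, [6.0, 26.0, 50.0]), (246, [0.0, 26.0, 51.0]), (254, [-5.0, 27.0, 50.0]), (262, [-11.0, 27.0, 50.0]), (270, [-16.0, 27.0, 49.0]), (278, [-22.0, 27.0, 49.0]), (286, [-27.0, 27.0, 48.0])]
 bead [337 151  31  32 745] [0.5149 0.0141 0.0233]
 bead [ 275  158   63   38 1480] [ 0.5203 -0.0129  0.0229]
```

```bash
python3 -m pendant '[[3,0,0,0,0,0],[6,0,0,0,0,0],[9,0,0,0,0,0],[12,0,0,0,0,0],[14,0,0,0,0,0],[16,0,0,0,0,0],[18,0,0,0,0,0],[20,0,0,0,0,0],[20,0,0,0,0,0]]'
python3 - <<'E'
from an import *
s=bot.get_state();c=cap('wrist');save(c,'w6.png');P=pts(c);I=c['image'].astype(int);np.savez('pics/w.npz',P=P,img=I)
an(P,I,s['ee_pos'],s['tool_rot'],'now')
E
```

```text
t: 12.65
ee_pos: [0.5484, -0.0057, 0.0643]
tool_rot: [[-0.999, 0.037, 0.002], [0.037, 0.999, 0.0], [-0.002, 0.0, -1.0]]
ft_force: [1.2, 0.1, 0.8]
gripper_width: 0.0173
grasp_force: 60.0
now floor/tray (x,z): [(-20, np.float64(48.7)), (-17, np.float64(49.1)), (-14, np.float64(49.7)), (-11, np.float64(50.1)), (-8, np.float64(50.4)), (-5, np.float64(50.9)), (-2, np.float64(51.2)), (0, np.float64(51.8)), (3, np.float64(52.0)), (6, np.float64(52.6)), (9, np.float64(53.1)), (12, np.float64(53.4)), (15, np.float64(53.8)), (18, np.float64(54.3)), (21, np.float64(54.8)), (24, np.float64(55.1)), (27, np.float64(55.4)), (30, np.float64(55.0)), (33, np.float64(41.6)), (36, np.float64(40.6)), (39, np.float64(40.6)), (42, np.float64(41.8)), (45, np.float64(44.8)), (48, np.float64(46.0)), (51, np.float64(35.3)), (54, np.float64(24.7)), (57, np.float64(23.4))]
 col 275 [(150, [59.0, -27.0, 64.0]), (158, [59.0, -23.0, 23.0]), (166, [55.0, -23.0, 25.0]), (174, [45.0, -27.0, 58.0]), (182, [40.0, -27.0, 57.0]), (190, [37.0, -26.0, 47.0]), (198, [30.0, -28.0, 57.0]), (206, [25.0, -28.0, 55.0]), (214, [20
[... 182 characters left out ...]
]), (270, [-16.0, -29.0, 50.0]), (278, [-22.0, -29.0, 49.0]), (286, [-27.0, -29.0, 48.0])]
 col 360 [(150, [59.0, 26.0, 65.0]), (158, [59.0, 22.0, 23.0]), (166, [55.0, 22.0, 27.0]), (174, [47.0, 24.0, 45.0]), (182, [43.0, 24.0, 41.0]), (190, [39.0, 24.0, 38.0]), (198, [34.0, 24.0, 41.0]), (206, [25.0, 26.0, 55.0]), (214, [84.0, 1.0, -174.0]), (222, [16.0, 26.0, 53.0]), (230, [10.0, 26.0, 52.0]), (238, [5.0, 26.0, 52.0]), (246, [-0.0, 26.0, 51.0]), (254, [-5.0, 27.0, 51.0]), (262, [-11.0, 27.0, 50.0]), (270, [-16.0, 27.0, 49.0]), (278, [-21.0, 27.0, 49.0]), (286, [-27.0, 27.0, 49.0])]
 bead [ 312  171   65   31 1476] [0.5083 0.012  0.0232]
 bead [276 172  32  31 735] [ 0.5074 -0.02    0.0223]
```

View pics/w6.png

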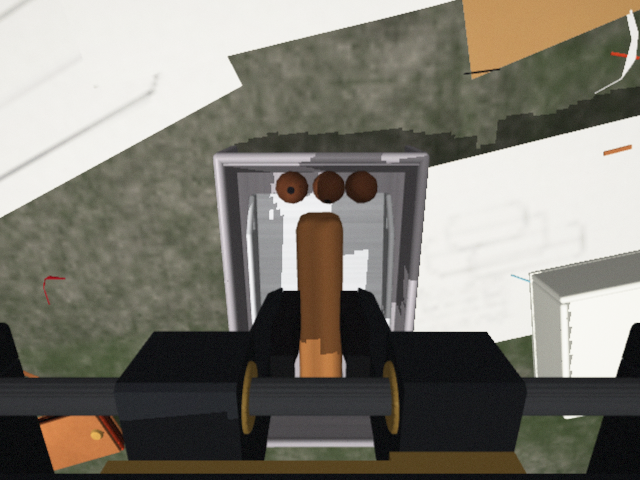

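All three beads are in a row against the leaning end at (292,186), (328,186) and (361,186), with the lip just starting under them. I'll push on gently.

```bash
cat >> an.py <<'E'
def chk():
    s=bot.get_state();c=cap('wrist');P=pts(c);I=c['image'].astype(int);p=s['ee_pos'];R=s['tool_rot'];L=(P-p)@R
    M=(L[...,2]>.03)&(L[...,2]<.07)&(L[...,0]>-.025)&(L[...,0]<.025)&(abs(L[...,1])<.033)&(abs(L[...,1])>.025);q=L[M]
    k=np.polyfit(q[:,0],q[:,2],1);e=abs(q[:,2]-np.polyval(k,q[:,0]))<.0015;k=np.polyfit(q[e,0],q[e,2],1)
    print('pan slope deg rel tool (nom 4.5, + = mouth down)',np.degrees(np.arctan(k[0])).round(2),'z0',k[1].round(4))
    print(s['t'],p.round(4),np.round(s['ft_force'],1),'tool pitch',np.degrees(np.arcsin(R[2][0])).round(2))
    M=(I[...,0]>I[...,2]+20)&(I.sum(-1)<300)&(L[...,2]>.02)&(L[...,2]<.06)&(L[...,0]>-.04)&(abs(L[...,1])<.05)
    n,l,st,ce=cv2.connectedComponentsWithStats(M.astype(np.uint8))
    for k in range(1,n):
        if st[k,4]>60:print(' bead px',st[k],'tool xyz mm',(1000*np.median(L[l==k],0)).round(1))
    return c
E
python3 -m pendant '[[2,0,-0.3,0,0,0],[4,0,-0.5,0,0,0],[5,0,-0.5,0,0,0],[6,0,-0.5,0,0,0],[7,0,-0.5,0,0,0],[7,0,-0.5,0,0,0]]'
python3 -c "
from an import *
chk()"
```

```text
t: 13.2
ee_pos: [0.5435, -0.0055, 0.0657]
tool_rot: [[-0.999, 0.038, 0.006], [0.038, 0.999, 0.0], [-0.006, 0.0, -1.0]]
ft_force: [6.0, 1.0, 7.8]
gripper_width: 0.0176
grasp_force: 60.0
pan slope deg rel tool (nom 4.5, + = mouth down) 10.97 z0 0.0522
13.2 [ 0.5435 -0.0055  0.0657] [6.  1.  7.8] tool pitch -0.36
 bead px [277 179  31  31 708] tool xyz mm [ 36.1 -15.8  43.2]
 bead px [313 179  31  31 721] tool xyz mm [36.2  5.4 42.4]
 bead px [345 179  31  30 724] tool xyz mm [36.3 24.5 42.2]
```

```bash
python3 -m pendant '[[-2,0,0,0,2,0],[-4,0,0.5,0,4,0],[-7,0,1,0,6,0],[-7,0,1.5,0,6,0],[-7,0,1.5,0,6,0]]'
python3 -c "
from an import *
chk()"
python3 -m pendant '[[0,0,0,0,0,0],[0,0,0,0,0,0],[0,0,0,0,0,0],[0,0,0,0,0,0],[0,0,0,0,0,0]]' -0.2
python3 -c "
from an import *
chk()
s=bot.get_state();print(row([s['ee_pos'][0]+.028,s['ee_pos'][1]-.001,.063],frame(177.8)))"
```

```text
t: 13.67
ee_pos: [0.5435, -0.0049, 0.0641]
tool_rot: [[-0.993, 0.038, -0.114], [0.037, 0.999, 0.006], [0.114, 0.002, -0.993]]
ft_force: [-13.0, 4.5, 28.2]
gripper_width: 0.0181
grasp_force: 60.0
pan slope deg rel tool (nom 4.5, + = mouth down) 6.89 z0 0.051
13.6667 [ 0.5435 -0.0049  0.0641] [-13.    4.5  28.2] tool pitch 6.54
 bead px [273 186  31  32 745] tool xyz mm [ 32.4 -17.7  38.7]
 bead px [346 188  31  31 703] tool xyz mm [31.  24.4 38.4]
 bead px [313 190  31  28 574] tool xyz mm [31.3  5.9 38.7]
t: 14.13
ee_pos: [0.5469, -0.0062, 0.0622]
tool_rot: [[-0.994, 0.038, -0.106], [0.038, 0.999, 0.004], [0.106, -0.0, -0.994]]
ft_force: [-0.6, -0.7, 0.4]
gripper_width: 0.0354
grasp_force: 0.0
pan slope deg rel tool (nom 4.5, + = mouth down) 10.59 z0 0.0515
14.1333 [ 0.5469 -0.0062  0.0622] [-0.6 -0.7  0.4] tool pitch 6.06
 bead px [275 181  31  31 716] tool xyz mm [ 35.2 -16.9  40.7]
 bead px [315 182  32  24 352] tool xyz mm [38.1  8.3 42.2]
 bead px [349 182  31  30 699] tool xyz mm [34.6 26.1 40.7]
[-27.8, 0.1, -3.6, -0.0, -6.0, 0.0]
```

```bash
python3 -m pendant '[[-7,0,-1,0,-2,0],[-14,0,-2,0,-4,0],[-21,0,-3,0,-6,0],[-28,0,-3.5,0,-6,0],[-28,0,-3.5,0,-6,0],[-28,0,-3.5,0,-6,0]]'
python3 -m pendant '[[0,0,0,0,0,0],[0,0,0,0,0,0],[0,0,0,0,0,0],[0,0,0,0,0,0],[0,0,0,0,0,0],[0,0,0,0,0,0]]' -1 60
python3 -c "
from an import *
save(chk(),'w7.png')"
```

```text
t: 14.68
ee_pos: [0.576, -0.007, 0.0631]
tool_rot: [[-0.999, 0.038, -0.001], [0.038, 0.999, -0.0], [0.001, -0.0, -1.0]]
ft_force: [0.1, 1.5, -0.5]
gripper_width: 0.0352
grasp_force: 0.0
t: 15.18
ee_pos: [0.5771, -0.0072, 0.0647]
tool_rot: [[-0.999, 0.038, 0.003], [0.038, 0.999, 0.0], [-0.003, 0.0, -1.0]]
ft_force: [0.1, -0.4, 9.5]
gripper_width: 0.0004
grasp_force: 4.8
pan slope deg rel tool (nom 4.5, + = mouth down) 6.79 z0 0.0499
15.1833 [ 0.5771 -0.0072  0.0647] [ 0.1 -0.4  9.5] tool pitch -0.16
 bead px [271 119  34  35 778] tool xyz mm [ 69.8 -17.9  38.9]
 bead px [317 121  30  21 225] tool xyz mm [74.3  8.4 41.2]
 bead px [349 121  33  33 826] tool xyz mm [68.8 25.3 39.2]
```

View pics/w7.png

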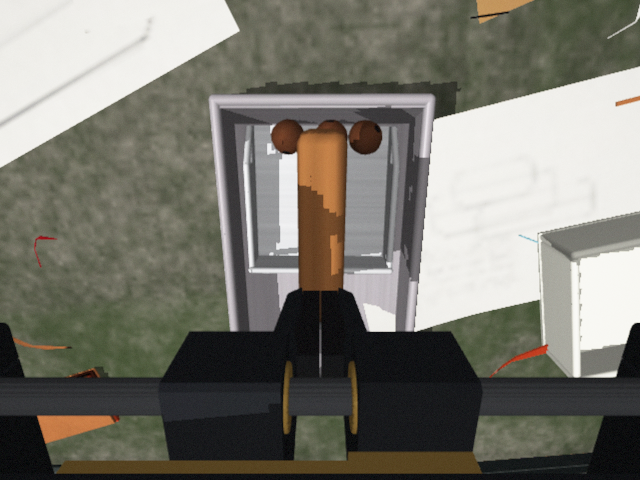

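The fingers have shut behind the bar, at row 290, and missed it. The scoop has moved forward, and the beads at (288,136), (332,130) and (366,137) look to be at or over the lip. I'll measure where the bar and lip are.

```bash
python3 - <<'E'
from h import *
s=bot.get_state();c=cap('wrist');P=pts(c);p=s['ee_pos'];R=s['tool_rot'];L=(P-p)@R*1000
for u in(320,262,350,305): print(u,[(v,L[v,u].round(0).astype(int).tolist()) for v in range(96,300,9)])
np.save('pics/L.npy',L)
E
```

```text
320 [(96, [89, 1, 24]), (105, [85, 1, 25]), (114, [81, 1, 37]), (123, [75, 1, 56]), (132, [75, 1, -24]), (141, [72, 1, -27]), (150, [69, 1, -28]), (159, [65, 1, -28]), (168, [62, 1, -28]), (177, [58, 1, -28]), (186, [55, 1, -27]), (195, [51, 1, -27]), (204, [47, 1, -28]), (213, [43, 1, -27]), (222, [40, 1, -28]), (231, [36, 1, -29]), (240, [33, 1, -29]), (249, [28, 1, -28]), (258, [23, 1, -27]), (267, [20, 1, -27]), (276, [16, 1, -28]), (285, [11, 1, -27]), (294, [9, 1, -31])]
262 [(96, [89, -28, 23]), (105, [85, -28, 24]), (114, [81, -30, 37]), (123, [75, -33, 55]), (132, [70, -34, 56]), (141, [65, -34, 56]), (150, [60, -34, 56]), (159, [55, -34, 54]), (168, [49, -35, 55]), (177, [44, -35, 54]), (186, [39, -35, 53]), (195, [33, -35, 54]), (204, [27, -35, 53]), (213, [22, -36, 52]), (222, [16, -36, 53]), (231, [10, -36, 51]), (240, [3, -37, 53]), (249, [-1, -36, 49]), (258, [-6, -36, 45]), (267, [-6, -34, 31]), (276, [-24, -39, 58]), (285, [-32, -39, 59]), (294, [-38, -39, 58])]
350 [(96, [90, 16, 25]), (105, [85, 16, 24]), (114, [81, 17, 37]), (123, [75, 18, 57]), (132, [71, 18, 43]
[... 187 characters left out ...]
3]), (222, [16, 20, 52]), (231, [10, 20, 51]), (240, [5, 20, 49]), (249, [-2, 20, 51]), (258, [-6, 20, 46]), (267, [-6, 19, 32]), (276, [-25, 21, 59]), (285, [-31, 21, 58]), (294, [10, 13, -34])]
305 [(96, [89, -7, 23]), (105, [85, -7, 24]), (114, [81, -7, 36]), (123, [75, -8, 57]), (132, [75, -5, -23]), (141, [72, -5, -27]), (150, [69, -5, -27]), (159, [65, -5, -28]), (168, [62, -5, -27]), (177, [58, -5, -27]), (186, [55, -5, -27]), (195, [51, -5, -28]), (204, [47, -5, -27]), (213, [43, -5, -27]), (222, [40, -5, -27]), (231, [36, -6, -27]), (240, [32, -6, -27]), (249, [28, -6, -28]), (258, [24, -6, -27]), (267, [20, -6, -28]), (276, [15, -6, -27]), (285, [11, -6, -27]), (294, [9, -6, -32])]
```

```bash
python3 -m pendant '[[0,0,0,0,0,0],[0,0,0,0,0,0],[0,0,0,0,0,0],[0,0,0,0,0,0],[0,0,0,0,0,0],[0,0,0,0,0,0]]' 0
python3 - <<'E'
from h import *
s=bot.get_state();c=cap('wrist');save(c,'w8.png');P=pts(c);p=s['ee_pos'];R=s['tool_rot'];L=(P-p)@R*1000;I=c['image'].astype(int)
print(p,s['ft_force'])
for u in(320,350): print(u,[(v,L[v,u].round(0).astype(int).tolist(),I[v,u].tolist()) for v in list(range(105,290,30))+list(range(290,420,8))])
E
```

```text
t: 15.78
ee_pos: [0.5753, -0.007, 0.063]
tool_rot: [[-0.999, 0.038, -0.001], [0.038, 0.999, -0.0], [0.001, -0.0, -1.0]]
ft_force: [-0.1, -0.5, -0.3]
gripper_width: 0.0383
grasp_force: 0.0
[ 0.5752641  -0.00703541  0.06297319] [-0.12630226 -0.53069327 -0.25827175]
320 [(105, [85, 1, 22], [195, 189, 194]), (135, [74, 1, -23], [83, 55, 33]), (165, [63, 1, -28], [185, 121, 66]), (195, [51, 1, -28], [184, 121, 66]), (225, [39, 1, -30], [104, 64, 37]), (255, [26, 1, -30], [105, 68, 39]), (285, [12, 1, -30], [105, 69, 41]), (290, [10, 1, -30], [104, 63, 37]), (298, [6, 1, -29], [102, 66, 37]), (306, [2, 1, -30], [104, 66, 39]), (314, [-2, 1, -30], [103, 67, 37]), (322, [-6, 1, -30], [102, 65, 39]), (330, [-10, 1, -29], [132, 134, 135]), (338, [-73, 1, 57], [194, 190, 194]), (346, [-79, 1, 56], [193, 187, 192]), (354, [-85, 1, 55], [192, 187, 190]), (362, [-92, 1, 56], [190, 183, 189]), (370, [-100, 1, 56], [172, 168, 169]), (378, [26, 1, -104], [35, 33, 36]), (386, [26, 1, -107], [48, 51, 52]), (394, [25, 1, -109], [52, 53, 54]), (402, [25, 1, -110], [56, 59, 61]), (410, [23, 1, -110], [53,
[... 268 characters left out ...]
149, 150]), (285, [-31, 21, 57], [194, 187, 193]), (290, [-34, 21, 56], [191, 187, 192]), (298, [-41, 22, 57], [193, 188, 192]), (306, [-47, 22, 57], [194, 187, 191]), (314, [-53, 22, 57], [188, 186, 189]), (322, [-59, 22, 56], [192, 187, 190]), (330, [-66, 22, 57], [189, 185, 188]), (338, [-72, 22, 56], [191, 185, 190]), (346, [-79, 22, 56], [189, 184, 188]), (354, [-86, 23, 56], [190, 184, 188]), (362, [-94, 23, 57], [191, 187, 189]), (370, [-100, 23, 57], [163, 158, 163]), (378, [26, 7, -104], [31, 31, 32]), (386, [26, 7, -107], [44, 46, 44]), (394, [26, 7, -109], [51, 53, 56]), (402, [23, 7, -109], [57, 57, 60]), (410, [23, 7, -111], [56, 54, 58]), (418, [-109, 21, 21], [131, 132, 121])]
```

```bash
python3 -m pendant '[[8,1,0,0,0,0],[16,1,0,0,0,0],[24,1,0,0,0,0],[32,1,0,0,0,0],[32,1,0,0,0,0],[32,1,0,0,0,0]]' 0
python3 -c "
from an import *
chk()"
python3 -m pendant '[[0,0,0,0,0,0],[0,0,0,0,0,0],[0,0,0,0,0,0],[0,0,0,0,0,0],[0,0,0,0,0,0],[0,0,0,0,0,0],[0,0,0,0,0,0]]' -1 60
python3 -c "
from an import *
save(chk(),'w9.png')"
```

```text
t: 16.33
ee_pos: [0.5432, -0.0047, 0.0633]
tool_rot: [[-0.999, 0.038, -0.0], [0.038, 0.999, 0.0], [0.0, 0.0, -1.0]]
ft_force: [0.3, 0.5, 0.6]
gripper_width: 0.0444
grasp_force: 0.0
pan slope deg rel tool (nom 4.5, + = mouth down) 4.6 z0 0.0521
16.3333 [ 0.5432 -0.0047  0.0633] [0.3 0.5 0.6] tool pitch 0.01
 bead px [271 180  32  32 773] tool xyz mm [ 35.9 -18.4  38.2]
 bead px [312 181  32  32 709] tool xyz mm [35.9  5.3 38. ]
 bead px [346 181  31  31 719] tool xyz mm [35.5 24.3 38.1]
t: 16.97
ee_pos: [0.5454, -0.0051, 0.0646]
tool_rot: [[-0.999, 0.039, 0.003], [0.039, 0.999, 0.0], [-0.003, 0.0, -1.0]]
ft_force: [-0.3, -0.2, 10.8]
gripper_width: 0.001
grasp_force: 5.5
pan slope deg rel tool (nom 4.5, + = mouth down) 4.42 z0 0.0533
16.9667 [ 0.5454 -0.0051  0.0646] [-0.3 -0.2 10.8] tool pitch -0.18
 bead px [272 177  32  32 766] tool xyz mm [ 37.4 -18.2  39.3]
 bead px [ 313  176   64   32 1421] tool xyz mm [38.2 16.1 39.4]
```

```bash
python3 - <<'E'
from h import *
s=bot.get_state();c=cap('wrist');P=pts(c);p=s['ee_pos'];R=s['tool_rot'];L=(P-p)@R*1000;I=c['image'].astype(int)
print(p,s['ft_force'],s['gripper_width'],s['grasp_force'],s['tau'].round(1) if hasattr(s['tau'],'round') else s['tau'])
def ch(v,u):
    r,g,b=I[v,u]; return 'B' if r>b+25 else ('k' if r+g+b<120 else '.')
for v in range(200,380,8): print(v,''.join(ch(v,u) for u in range(230,412,4)),'z@320',L[v,320].round(0).astype(int),'z@296',L[v,296].round(0).astype(int))
c=cap('side');P=pts(c);I=c['image'].astype(int);save(c,'s2.png')
# silhouettes near tool: points within y window
M=(abs(P[...,0]-p[0])<.06)&(abs(P[...,1]-p[1])<.08)&(P[...,2]>.01)&(P[...,2]<.2)
vs,us=np.where(M);print('side bbox',us.min(),us.max(),vs.min(),vs.max())
for v in range(vs.min(),vs.max(),5):
    print(v,''.join('.' if not M[v,u] else ('B' if I[v,u,0]>I[v,u,2]+25 else ('k' if I[v,u].sum()<150 else 'o')) for u in range(us.min(),us.max(),2)),(P[v,int(us.mean())]*1000).round(0))
E
```

```text
[ 0.54540084 -0.0049902   0.06464185] [-1.21442274 -0.2054182  10.14428017] 0.0005030158671474494 5.547706304787425 [ -0.1 -44.2   4.3 -14.8  -0.1  -0.2   0. ]
200 ............BBBBBB....BBBBBB..kBBBBBk......... z@320 [33  1 38] z@296 [ 33 -13  38]
208 ..................BBBBBBBBBB.................. z@320 [ 43   1 -19] z@296 [ 24 -14  55]
216 .................BBBBBBBBBBB.................. z@320 [ 42   1 -27] z@296 [ 19 -15  55]
224 .................BBBBBBBBBBBB................. z@320 [ 39   1 -28] z@296 [ 38  -9 -23]
232 .................BBBBBBBBBBBB................. z@320 [ 36   1 -28] z@296 [ 35  -9 -25]
240 .................BBBBBBBBBBBB................. z@320 [ 32   1 -27] z@296 [ 31 -10 -24]
248 .................BBBBBBBBBBB.................. z@320 [ 29   1 -28] z@296 [ 27 -10 -23]
256 .................BBBBBBBBBBB.................. z@320 [ 25   1 -28] z@296 [ 23 -10 -23]
264 .................BBBBBBBBBBB.................. z@320 [ 21   1 -27] z@296 [-13 -15  52]
272 .................BBBBBBBBBBB.................. z@320 [ 18   1 -28] z@296 [-19 -15  52]
280 .................BBBBBBBBBBB.
[... 1900 characters left out ...]
[530.  81. 171.]
225 .......oBBBBBBBkkkkk............... [541.   9. 110.]
230 ......ooBBBBBBBBBBBBBBBBBBBBBB..... [542.   3.  95.]
235 ......ooBBBBBBBBBBBBBBBBBBBBBBooooo [542.   3.  84.]
240 ......ooooooooooooooooooooooBoooooo [549. -45.  36.]
245 ......ooooooooooooooooooooooooooooo [550. -46.  23.]
250 ......ooooooooooooooooooooooooooo.o [549. -42.  14.]
255 ......ooooooooooooooooo.ooooooooo.. [546. -23.  16.]
260 .....oooooooooooooooooooooooooooo.. [544.  -9.  15.]
265 oooooooooooooooooo..oooooooooooo... [543.   1.  11.]
270 oooooooooooooooooooooooooooooooo... [535.  50.  39.]
275 .ooooooooooooooooooooooooooooooo... [535.  50.  27.]
280 ..........o.oooooooooooooooooooo... [535.  49.  15.]
```

```bash
cat > fing.py <<'E'
from h import *
s=bot.get_state();p=s['ee_pos'];R=s['tool_rot'];print(p.round(4),s['gripper_width'])
for n in('side','wrist','top'):
    c=cap(n);P=pts(c);I=c['image'].astype(int);L=(P-p)@R*1000
    for name,col in(('dark',I.sum(-1)<150),('brown',I[...,0]>I[...,2]+25)):
        M=col&(abs(L[...,0])<14)&(abs(L[...,1])<45)&(L[...,2]>-90)&(L[...,2]<20)
        q=L[M]
        if len(q)>5:
            print(n,name,len(q),'min',q.min(0).round(0),'max',q.max(0).round(0))
            for z in range(-90,20,10):
                e=q[(q[:,2]>=z)&(q[:,2]<z+10)]
                if len(e)>2:print('   z',z,len(e),'y',np.percentile(e[:,1],[5,50,95]).round(0),'x',np.percentile(e[:,0],[5,95]).round(0))
E
python3 fing.py
```

```text
[ 0.5455 -0.005   0.0647] 0.0005645893898492153
side dark 53 min [-10.  -6. -46.] max [ 10.  15. -30.]
   z -50 25 y [11. 13. 15.] x [-8.  9.]
   z -40 28 y [ 7. 12. 14.] x [-7.  9.]
side brown 140 min [-14.  -5. -40.] max [ 14.  13. -11.]
   z -40 12 y [-2.  4. 13.] x [-12.  13.]
   z -30 74 y [ 5.  7. 10.] x [-13.  13.]
   z -20 53 y [6. 7. 9.] x [-13.  12.]
wrist dark 5963 min [-11. -16. -90.] max [ 11.  17. -24.]
   z -90 172 y [-8. -7.  9.] x [-10.  11.]
   z -80 1567 y [-8.  0.  9.] x [ 1. 11.]
   z -70 1035 y [-10.   1.  11.] x [ 8. 11.]
   z -60 1236 y [-13.   1.  15.] x [ 8. 11.]
   z -50 1041 y [-13.   1.  14.] x [ 5. 11.]
   z -40 799 y [-11.   1.  12.] x [ 2. 11.]
   z -30 113 y [-8. -0.  9.] x [ 8. 10.]
wrist brown 596 min [ -9.  -9. -85.] max [ 14.  10. -22.]
   z -80 18 y [-8.  1.  1.] x [ 2. 10.]
   z -70 6 y [1. 1. 1.] x [8. 9.]
   z -50 17 y [0. 1. 1.] x [-8.  1.]
   z -40 59 y [0. 1. 1.] x [-8.  9.]
   z -30 494 y [-8.  1.  9.] x [ 9. 14.]
```

```bash
python3 -m pendant '[[0,0,0,0,0,0],[0,0,0,0,0,0],[0,0,0,0,0,0],[0,0,0,0,0,0],[0,0,0,0,0,0]]' 0 20
python3 fing.py
python3 -m pendant '[[0,0,0,0,0,0],[0,0,0,0,0,0],[0,0,0,0,0,0]]' -0.45 20
python3 -m pendant '[[0,0,0,0,0,0],[0,0,0,0,0,0],[0,0,0,0,0,0]]' -0.6 20
python3 -c "
from an import *
chk()"
```

```text
t: 17.68
ee_pos: [0.5463, -0.0008, 0.0658]
tool_rot: [[-0.999, 0.036, 0.004], [0.036, 0.999, 0.005], [-0.004, 0.005, -1.0]]
ft_force: [-6.5, 11.2, 29.8]
gripper_width: 0.0316
grasp_force: 14.6
[ 0.5463 -0.0008  0.0658] 0.03155389940385867
side dark 117 min [-10.  -5. -58.] max [  9.  33. -13.]
   z -60 38 y [28. 30. 31.] x [-9.  9.]
   z -50 47 y [27. 29. 31.] x [-9.  9.]
   z -40 27 y [23. 27. 29.] x [-9.  8.]
   z -20 3 y [-1. -0.  1.] x [-5.  5.]
side brown 42 min [-11.  -6. -50.] max [ 14.  28. -12.]
   z -40 6 y [-6. -4. -1.] x [ 7. 12.]
   z -30 22 y [-3. -1.  2.] x [ 7. 13.]
   z -20 13 y [-2. -0.  2.] x [ 7. 13.]
wrist dark 9033 min [-14. -34. -90.] max [ 14.  35. -15.]
   z -90 759 y [-28. -24.  29.] x [-10.  11.]
   z -80 2483 y [-29.  19.  31.] x [ 1. 11.]
   z -70 1624 y [-31. -17.  33.] x [ 8. 11.]
   z -60 1688 y [-30. -17.  32.] x [-5. 10.]
   z -50 1318 y [-29. -17.  31.] x [-5. 10.]
   z -40 929 y [-28. -17.  30.] x [-4. 10.]
   z -30 180 y [-24.  -0.  25.] x [-11.  11.]
   z -20 52 y [1. 1. 1.] x [-13.  12.]
wrist brown 2301 min [-14. -19. -41.] max [ 14.   1. -15.]
   z -40 138 y [-14.  -7.  -4.] x [-12.  13.]
   z -30 2109 y [-17.  -9.  -0.] x [-13.  13.]
   z -20 52 y [1. 1. 1.] x [-13.  12.]
t: 18.08
ee_pos: [0.546, -0.0016, 0.0655]
tool_rot: [[-0.999, 0.036, 0.004], [0.036, 0.999, 0.004], [-0.004, 0.004, -1.0]]
ft_force: [-2.1, 4.9, 12.5]
gripper_width: 0.0268
grasp_force: 5.9
t: 18.33
ee_pos: [0.5457, -0.003, 0.0646]
tool_rot: [[-0.999, 0.036, 0.004], [0.036, 0.999, 0.002], [-0.004, 0.002, -1.0]]
ft_force: [0.9, 3.8, 8.7]
gripper_width: 0.0178
grasp_force: 4.6
pan slope deg rel tool (nom 4.5, + = mouth down) 4.52 z0 0.0532
18.3333 [ 0.5457 -0.003   0.0646] [0.9 3.8 8.7] tool pitch -0.2
 bead px [269 175  32  32 767] tool xyz mm [ 38.5 -19.9  39.1]
 bead px [303 177  32  28 675] tool xyz mm [38.5  0.2 39.2]
 bead px [336 176  32  32 710] tool xyz mm [38.1 18.9 39.4]
```

```bash
python3 -m pendant '[[0,0,-4,0,0,0],[0,0,-8,0,0,0],[0,0,-14,0,0,0],[0,0,-25,0,0,0],[0,0,-45,0,0,0],[0,0,-70,0,0,0],[0,0,-70,0,0,0]]' -0.6 20
python3 -m pendant '[[-30,0,0,0,0,0],[-30,0,0,0,0,0],[-30,0,0,0,0,0],[-30,0,0,0,0,0],[-30,0,0,0,0,0]]' 1 20
cat > see.py <<'E'
from h import *
s=bot.get_state();c=cap('wrist');P=pts(c);I=c['image'].astype(int);save(c,'z.png');p=s['ee_pos']
W=(P[...,0]>.47)&(P[...,0]<.70)&(abs(P[...,1]+.007)<.056)
B=W&(I[...,0]>I[...,2]+25)&(P[...,2]>.07)&(P[...,2]<.11)
q=P[B];print('bar',len(q),cv2.minAreaRect((q[:,:2]*1000).astype(np.float32)) if len(q)>9 else '', np.median(q[:,2]) if len(q) else '')
if len(q)>9:
  k=np.polyfit(q[:,0],q[:,2],1);print('bar slope deg',np.degrees(np.arctan(k[0])).round(2))
M=W&(I[...,0]>I[...,2]+20)&(I.sum(-1)<300)&(P[...,2]>.012)&(P[...,2]<.06)
n,l,st,ce=cv2.connectedComponentsWithStats(M.astype(np.uint8))
for k in range(1,n):
    if st[k,4]>60:print(' bead px',st[k],np.median(P[l==k],0).round(4))
# pan floor profile off the bar
if len(q)>9:
  yb=np.median(q[:,1])
  for sgn in(-1,1):
    S=W&(abs(P[...,1]-yb-sgn*.025)<.006)
    print('profile',sgn,[(int(x*1000),(1000*np.median(P[S&(abs(P[...,0]-x)<.002)][:,2])).round(1)) for x in np.arange(.485,.67,.006) if (S&(abs(P[...,0]-x)<.002)).sum()>4])
print(s['t'],p.round(4),np.round(s['ft_force'],1),'w',s['gripper_width'])
E
python3 see.py
```

```text
t: 18.97
ee_pos: [0.5465, -0.0053, 0.1378]
tool_rot: [[-0.999, 0.039, 0.007], [0.039, 0.999, 0.0], [-0.007, 0.001, -1.0]]
ft_force: [0.3, 0.5, -0.3]
gripper_width: 0.0174
grasp_force: 0.0
t: 19.38
ee_pos: [0.5727, -0.0061, 0.133]
tool_rot: [[-0.999, 0.038, -0.001], [0.038, 0.999, -0.0], [0.001, -0.0, -1.0]]
ft_force: [-0.2, -0.0, -0.2]
gripper_width: 0.0492
grasp_force: 0.0
bar 4463 ((544.3755493164062, -4.776534080505371), (20.309553146362305, 84.93077850341797), 88.574951171875) 0.09190002784109338
bar slope deg 0.44
 bead px [282 124  24  25 454] [ 0.5071 -0.0224  0.0255]
 bead px [311 125  23   9 113] [ 0.5033 -0.0013  0.0233]
 bead px [335 125  26  25 472] [0.5095 0.0167 0.0251]
profile -1 [(485, np.float64(1.2)), (491, np.float64(40.5)), (497, np.float64(23.9)), (503, np.float64(22.5)), (509, np.float64(25.4)), (515, np.float64(21.2)), (521, np.float64(9.3)), (527, np.float64(9.7)), (533, np.float64(10.3)), (539, np.float64(11.0)), (545, np.float64(240.5)), (551, np.float64(243.1)), (557, np.float64(13.3)), (563, np.float64(187.5)), (569, np.float64(192.7)), (575, np.float64(17
[... 470 characters left out ...]
4(26.9)), (515, np.float64(25.1)), (521, np.float64(9.5)), (527, np.float64(9.7)), (533, np.float64(10.2)), (539, np.float64(10.8)), (545, np.float64(239.7)), (551, np.float64(243.1)), (557, np.float64(251.9)), (563, np.float64(188.8)), (569, np.float64(205.9)), (575, np.float64(204.3)), (581, np.float64(191.7)), (587, np.float64(36.3)), (599, np.float64(6.7)), (605, np.float64(6.5)), (611, np.float64(6.5)), (617, np.float64(6.3)), (623, np.float64(6.6)), (629, np.float64(6.6)), (635, np.float64(6.6)), (641, np.float64(6.5)), (647, np.float64(6.3)), (653, np.float64(6.4)), (659, np.float64(6.7)), (665, np.float64(6.4))]
19.3833 [ 0.5727 -0.0061  0.133 ] [-0.2 -0.  -0.2] w 0.04916687872612886
```

```bash
cat > tips.py <<'E'
from h import *
s=bot.get_state();p=s['ee_pos'];R=s['tool_rot'];print(p.round(4),s['gripper_width'])
for n in('side','wrist'):
    c=cap(n);P=pts(c);I=c['image'].astype(int);L=(P-p)@R*1000
    M=(abs(L[...,0])<16)&(abs(L[...,1])<75)&(L[...,2]>-90)&(L[...,2]<25)
    q=L[M];k=I[M]
    for z in range(-60,25,6):
        e=(q[:,2]>=z)&(q[:,2]<z+6)
        if e.sum()>2:print(n,'z',z,e.sum(),'y',np.percentile(q[e,1],[0,25,75,100]).round(0),'x',np.percentile(q[e,0],[5,95]).round(0),'col',np.median(k[e],0))
E
python3 tips.py
```

```text
[ 0.5728 -0.006   0.133 ] 0.05296067168872102
side z -60 42 y [34. 40. 41. 44.] x [-10.   9.] col [40. 39. 38.]
side z -54 34 y [35. 39. 41. 43.] x [-9.  9.] col [39. 38. 37.]
side z -48 37 y [35. 39. 40. 42.] x [-11.  10.] col [40. 39. 38.]
side z -42 37 y [35. 38. 39. 41.] x [-10.   9.] col [40. 39. 38.]
side z -36 13 y [33. 35. 37. 38.] x [-11.   8.] col [42. 41. 39.]
wrist z -60 1132 y [-43. -33.  34.  45.] x [-6. 10.] col [14. 14. 16.]
wrist z -54 1192 y [-43. -31.  32.  44.] x [-7. 10.] col [14. 14. 16.]
wrist z -48 885 y [-42. -32.  33.  44.] x [-7. 10.] col [14. 14. 16.]
wrist z -42 761 y [-42. -32.  33.  43.] x [-7. 10.] col [14. 14. 16.]
wrist z -36 626 y [-41. -31.  32.  43.] x [-7. 10.] col [14. 14. 15.]
wrist z -30 160 y [-38. -30.  31.  39.] x [-7. 10.] col [17. 17. 18.]
```

```bash
python3 -m pendant '[[28.5,0,10,0,0,0],[28.5,0,30,0,0,0],[28.5,0,50,0,0,0],[28.5,0,65,0,0,0],[28.5,0,78,0,0,0],[28.5,0,86,0,0,0],[28.5,0,86,0,0,0],[28.5,0,86,0,0,0]]' 0.2 40
python3 tips.py | head -8
python3 -c "
from h import *
s=bot.get_state();print(s['ft_force'],s['ee_pos'])"
```

```text
t: 20.2
ee_pos: [0.5451, -0.0049, 0.0472]
tool_rot: [[-0.999, 0.038, -0.0], [0.038, 0.999, -0.0], [0.0, -0.0, -1.0]]
ft_force: [-1.1, -0.1, 0.4]
gripper_width: 0.053
grasp_force: 0.0
[ 0.5451 -0.0049  0.0472] 0.05302920237596545
side z -60 33 y [37. 39. 42. 43.] x [-10.   8.] col [45. 44. 44.]
side z -54 31 y [36. 39. 41. 42.] x [-10.   9.] col [45. 44. 44.]
side z -48 31 y [36. 39. 40. 43.] x [-10.   8.] col [45. 44. 44.]
side z -42 38 y [ 6. 10. 39. 42.] x [-9. 15.] col [47. 45. 46.]
side z -36 22 y [ 6.  8. 36. 38.] x [-6. 13.] col [75.5 61.5 51. ]
side z -30 3 y [5. 6. 7. 7.] x [ 5. 13.] col [85. 68. 55.]
side z 0 49 y [49. 52. 55. 57.] x [-14.  14.] col [105. 101. 103.]
[-0.25112363  0.29780848 -0.01946543] [ 0.54583067 -0.0049022   0.04797605]
```

Confirmed: the real fingertips sit about 29 mm behind the reported TCP, so the earlier grips only caught the bar's top edge. I'll go lower and close again.

```bash
python3 -m pendant '[[1,0,6,0,0,0],[1,0,11,0,0,0],[1,0,11,0,0,0],[1,0,11,0,0,0]]' 0.2 40
python3 -m pendant '[[0,0,0,0,0,0],[0,0,0,0,0,0],[0,0,0,0,0,0],[0,0,0,0,0,0],[0,0,0,0,0,0],[0,0,0,0,0,0],[0,0,0,0,0,0]]' -1 60
python3 -c "
from an import *
chk()"; python3 tips.py | grep side
```

```text
t: 20.63
ee_pos: [0.5439, -0.0048, 0.0359]
tool_rot: [[-0.999, 0.038, -0.001], [0.038, 0.999, -0.0], [0.001, -0.0, -1.0]]
ft_force: [0.8, -0.7, 0.2]
gripper_width: 0.0528
grasp_force: 0.0
t: 21.22
ee_pos: [0.5442, -0.005, 0.0362]
tool_rot: [[-0.999, 0.038, 0.0], [0.038, 0.999, -0.0], [-0.0, -0.0, -1.0]]
ft_force: [0.3, -1.6, 0.3]
gripper_width: 0.0192
grasp_force: 60.0
side z -54 7 y [22. 22. 24. 24.] x [-11.   9.] col [45. 44. 43.]
side z -48 34 y [19. 22. 23. 25.] x [-11.   8.] col [45. 45. 44.]
side z -42 29 y [ 7. 21. 23. 24.] x [-10.   9.] col [44. 44. 43.]
side z -36 5 y [17. 18. 20. 21.] x [-10.   8.] col [54. 53. 53.]
side z -12 45 y [50. 53. 56. 58.] x [-13.  15.] col [105. 101. 102.]
side z -6 60 y [-42.  41.  55.  58.] x [-13.  15.] col [99. 95. 96.]
side z 0 63 y [-44. -40.  54.  57.] x [-14.  15.] col [98. 95. 96.]
side z 6 67 y [-45. -41.  54.  57.] x [-14.  13.] col [97. 93. 94.]
side z 12 84 y [-46. -42.  55.  58.] x [-14.  13.] col [98. 94. 95.]
side z 18 327 y [-45. -29.   3.  58.] x [-15.  14.] col [107. 105. 106.]
side z 24 20 y [-35. -17.  53.  57.] x [-10.  15.] col [104. 102. 103.]Traceback (most recent call last):
  File "<string>", line 3, in <module>
    chk()
    ~~~^^
  File "an.py", line 14, in chk
    k=np.polyfit(q[:,0],q[:,2],1);e=abs(q[:,2]-np.polyval(k,q[:,0]))<.0015;k=np.polyfit(q[e,0],q[e,2],1)
    raise TypeError("expected non-empty vector for x")
TypeError: expected non-empty vector for x
```

```bash
python3 -m pendant '[[-0.5,0,-1.8,0,2.5,0],[-0.8,0,-3.6,0,5,0],[-0.8,0,-5.2,0,7.5,0],[-0.8,0,-6.7,0,10,0],[-0.8,0,-8.2,0,12.5,0],[-0.5,0,-9.5,0,15,0],[-0.5,0,-10.8,0,17.5,0],[0,0,-11.8,0,20,0],[0,0,-12.8,0,22.5,0],[0.5,0,-13.8,0,25,0],[0.5,0,-13.8,0,25,0],[0.5,0,-13.8,0,25,0]]'
cat > beads.py <<'E'
from h import *
s=bot.get_state();p=s['ee_pos'];R=s['tool_rot'];print(s['t'],p.round(4),np.round(s['ft_force'],1),'w',s['gripper_width'],'pitch',np.degrees(np.arcsin(R[2][0])).round(1))
for n in('wrist','top','side'):
    c=cap(n);P=pts(c);I=c['image'].astype(int);L=(P-p)@R*1000;save(c,'z_%s.png'%n)
    M=(I[...,0]>I[...,2]+12)&(I.sum(-1)<300)&(L[...,2]>-12)&(L[...,2]<30)&(abs(L[...,0])<75)&(abs(L[...,1])<48)
    k,l,st,ce=cv2.connectedComponentsWithStats(M.astype(np.uint8))
    for j in range(1,k):
        if st[j,4]>(50 if n=='wrist' else 8):print(n,'bead?',st[j],'tool',np.median(L[l==j],0).round(0),'world',np.median(P[l==j],0).round(3))
E
python3 beads.py
```

```text
t: 22.37
ee_pos: [0.5461, -0.0047, 0.0506]
tool_rot: [[-0.907, 0.037, -0.419], [0.034, 0.999, 0.016], [0.419, 0.0, -0.908]]
ft_force: [4.0, -0.2, 5.2]
gripper_width: 0.0194
grasp_force: 60.0
22.3667 [ 0.5461 -0.0047  0.0506] [ 4.  -0.2  5.2] w 0.01939908186831163 pitch 24.8
side bead? [283 244  13  18 136] tool [-26.   4.   3.] world [ 0.569 -0.002  0.036]
```

```bash
python3 -m pendant '[[4,0,-9,0,0,0],[10,0,-22,0,0,0],[18,0,-40,0,0,0],[28,0,-60,0,0,0],[38,0,-82,0,0,0],[38,0,-82,0,0,0],[38,0,-82,0,0,0]]'
python3 beads.py
python3 - <<'E'
from h import *
for n in('top','side','wrist'):
    c=cap(n);P=pts(c);I=c['image'].astype(int)
    M=(P[...,0]>.485)&(P[...,0]<.69)&(abs(P[...,1]+.007)<.058)&(P[...,2]<.05)&(P[...,2]>.003)
    Dk=M&(I[...,0]>I[...,2]+10)&(I.sum(-1)<260)
    print(n,'tray px visible',M.sum(),'brown in tray',Dk.sum(),P[Dk].mean(0) if Dk.sum() else '')
    # histogram of colours inside pan region
E
```

```text
t: 23.1
ee_pos: [0.5443, -0.0048, 0.1415]
tool_rot: [[-0.907, 0.038, -0.42], [0.034, 0.999, 0.016], [0.421, 0.0, -0.907]]
ft_force: [0.4, -0.0, -2.6]
gripper_width: 0.0191
grasp_force: 60.0
23.1 [ 0.5443 -0.0048  0.1415] [ 0.4 -0.  -2.6] w 0.019113074942603614 pitch 24.9
side bead? [284 206  14  17 135] tool [-24.   4.   6.] world [ 0.564 -0.002  0.125]
top tray px visible 0 brown in tray 0 
side tray px visible 5290 brown in tray 1 [0.68988211 0.04934055 0.00404192]
wrist tray px visible 3887 brown in tray 121 [ 0.68105145 -0.00898247  0.02369078]
```

```bash
python3 - <<'E'
from h import *
s=bot.get_state();p=s['ee_pos'];R=s['tool_rot']
c=cap('wrist');P=pts(c);I=c['image'].astype(int);L=(P-p)@R*1000
M=(P[...,0]>.485)&(P[...,0]<.69)&(abs(P[...,1]+.007)<.058)&(P[...,2]<.05)&(P[...,2]>.003)
print('wrist tray x range visible',np.percentile(P[M][:,0],[1,25,50,75,99]))
Dk=M&(I[...,0]>I[...,2]+10)&(I.sum(-1)<260)
k,l,st,ce=cv2.connectedComponentsWithStats(Dk.astype(np.uint8))
for j in range(1,k):
    if st[j,4]>5:print(st[j],np.median(P[l==j],0),np.median(I[l==j],0),np.ptp(P[l==j],axis=0).round(3))
c=cap('side');P=pts(c);I=c['image'].astype(int)
M=(P[...,0]>.485)&(P[...,0]<.69)&(abs(P[...,1]+.007)<.05)&(P[...,2]<.013)&(P[...,2]>.003)
H,_,_=np.histogram2d(P[M][:,0],P[M][:,1],bins=[np.arange(.49,.69,.02),np.arange(-.06,.06,.02)]);print(H.astype(int))
# side image ascii of scoop area
for v in range(190,262,3): print(v,''.join('B' if (I[v,u,0]>I[v,u,2]+12 and I[v,u].sum()<300) else ('b' if I[v,u,0]>I[v,u,2]+25 else('k' if I[v,u].sum()<130 else '.')) for u in range(245,330,1)))
E
```

```text
wrist tray x range visible [0.6170412  0.66855569 0.67858436 0.6822704  0.68453266]
[261 460 118   1 118] [ 0.68264077 -0.00957429  0.02495222] [61. 51. 40.] [0.004 0.09  0.004]
[[29 32 30 11  3]
 [55 66 66 20  0]
 [51 60 65 16  0]
 [48 65 64 14  0]
 [52 62 68  9  0]
 [48 64 65  8  0]
 [48 65 63  7  0]
 [50 64 60  6  0]
 [47 59 67  3  0]]
190 bbBBkkkkkkkkk..........BBBBBBBBBBBBBBkkkkkkkkkkkkkkkBBB..............................
193 bbbbBBBbbBB.........B....BBBBBBBBBBBBBBkkkkkkkkkkkkkk................................
196 bbbbbbbbbbB................BBBBBBBBBBBBBBkkkkkkkkkkkk................................
199 bbbbbbbbbbBB.........................................................................
202 bbbbbbbbbbbB...B.......BBB...........................................................
205 bbbBbbbbbbbBB.........BbB............................................................
208 BBBBBBBBBBBB.........BB.....................BBBBBBBB.................................
211 BBBBBBBBBBBBB...............B..............BBBBBBBBBB................................
214 ........B................B.........
[... 700 characters left out ...]
......................................................................
241 .....................................................................................
244 .....................................................................................
247 .....................................................................................
250 .....................................................................................
253 .....................................................................................
256 .....................................................................................
259 .....................................................................................
```

```bash
cat >> h.py <<'E'
BOWL=np.array([.4463,.308]);YAW=214.6
def tgt(pitch,out,zl,yaw=YAW,lip=np.array([.045,0,.028])):
    R=frame(yaw,pitch);a=np.radians(yaw);m=np.array([np.cos(a),np.sin(a)])
    return np.r_[BOWL-m*out,zl]-R@lip,R
E
python3 - <<'E'
from h import *
f=[]
for i in range(8):
    f.append(bot.get_state()['ft_force']);cams.capture('wrist')
print('F',np.mean(f,0),np.std(f,0))
p,R=tgt(25,.025,.13);print(p,row(p,R))
E
```

```text
F [-0.17165856 -0.06036545 -2.64718717] [0.50637456 0.32303602 0.46626131]
[0.51018951 0.35207442 0.1363588 ] [41.1, 355.3, 23.6, 15.5, 0.0, -33.3]
```

```bash
python3 -m pendant '[[2,14,1,0.6,0,-1.3],[5,43,3,1.9,0,-4],[9,78,5,3.4,0,-7.3],[14,117,8,5.1,0,-11],[18,156,10,6.8,0,-14.7],[23,195,13,8.5,0,-18.3],[27,234,16,10.2,0,-22],[32,273,18,11.9,0,-25.6],[36,309,20,13.5,0,-29],[39,334,22,14.6,0,-31.3],[41,348,23,15.2,0,-32.6],[41,355,23.5,15.5,0,-33.3]]'
python3 -m pendant '[[0,0,0,0,0,0],[0,0,0,0,0,0],[0,0,0,0,0,0]]'
python3 - <<'E'
from h import *
f=[]
for i in range(4):
    f.append(bot.get_state()['ft_force']);c=cams.capture('side')
print('F',np.mean(f,0))
c=cap('top');P=pts(c);I=c['image'].astype(int)
M=(P[...,0]>.485)&(P[...,0]<.69)&(abs(P[...,1]+.007)<.056)&(P[...,2]<.05);D=M&(I[...,0]>I[...,2]+10)&(I.sum(-1)<260)
print('tray',M.sum(),'dark',D.sum(),[P[D].mean(0) if D.sum() else 0])
n,l,st,ce=cv2.connectedComponentsWithStats(D.astype(np.uint8));print(st[1:],[np.median(P[l==k],0).round(3) for k in range(1,n)])
s=bot.get_state();print(s['t'],s['ee_pos'],np.degrees(np.arcsin(s['tool_rot'][2][0])))
for pi,zl in((25,.10),(15,.085),(5,.072),(0,.066),(-5,.062),(-15,.06),(-25,.06),(-35,.06),(-45,.06),(-50,.06)):
    print(pi,zl,row(*tgt(pi,.025,zl)),tgt(pi,.025,zl)[0].round(3))
E
```

```text
t: 24.9
ee_pos: [0.5082, 0.3554, 0.1361]
tool_rot: [[-0.743, -0.572, -0.348], [-0.52, 0.82, -0.24], [0.423, 0.003, -0.906]]
ft_force: [-0.5, -0.0, -2.5]
gripper_width: 0.0192
grasp_force: 60.0
t: 25.15
ee_pos: [0.5116, 0.3486, 0.1366]
tool_rot: [[-0.749, -0.564, -0.348], [-0.51, 0.826, -0.24], [0.423, -0.002, -0.906]]
ft_force: [0.6, -0.4, -2.8]
gripper_width: 0.0189
grasp_force: 60.0
F [ 0.36545447 -0.36720468 -2.45900883]
tray 4701 dark 0 [0]
[] []
25.4 [0.5107163  0.35066377 0.13657865] 24.993671612995968
25 0.1 [-13.1, 1.5, 27.2, 0.1, 0.0, -0.1] [0.51  0.352 0.106]
15 0.085 [-13.9, 1.5, 33.4, 0.0, -10.0, -0.1] [0.509 0.351 0.1  ]
5 0.072 [-12.6, 1.4, 38.9, 0.0, -20.0, -0.1] [0.506 0.349 0.096]
0 0.066 [-11.4, 1.4, 41.7, 0.0, -25.0, -0.1] [0.504 0.348 0.094]
-5 0.062 [-9.1, 1.4, 42.9, 0.0, -30.0, -0.1] [0.502 0.346 0.094]
-15 0.06 [-1.5, 1.4, 41.1, 0.0, -40.0, -0.1] [0.497 0.343 0.099]
-25 0.06 [7.5, 1.4, 39.0, -0.0, -50.0, -0.1] [0.491 0.339 0.104]
-35 0.06 [16.7, 1.4, 38.5, -0.0, -60.0, -0.1] [0.484 0.334 0.109]
-45 0.06 [25.9, 1.4, 39.6, -0.0, -70.0, -0.1] [0.477 0.329 0.112]
-50 0.06 [30.4, 1.4, 40.8, -0.0, -75.0, -0.1] [0.473 0.326 0.112]
```

The tray is empty, so all three beads are in the scoop. Now I'll tip it over the bowl.

```bash
python3 -m pendant '[[-6,0,12,0,0,0],[-13,1.5,27,0,0,0],[-13.5,1.5,30,0,-5,0],[-14,1.5,33.5,0,-10,0],[-13,1.5,36,0,-15,0],[-12.5,1.5,39,0,-20,0],[-11.5,1.5,41.5,0,-25,0],[-9,1.5,43,0,-30,0],[-5,1.5,42,0,-35,0],[-1.5,1.5,41,0,-40,0],[3,1.5,40,0,-45,0],[7.5,1.5,39,0,-50,0]]'
python3 - <<'E'
from h import *
s=bot.get_state();print(s['ee_pos'],np.degrees(np.arcsin(s['tool_rot'][2][0])),s['ft_force'])
for pi,zl in((-35,.06),(-45,.06),(-52,.06)): print(row(*tgt(pi,.025,zl)))
E
```

```text
t: 26.4
ee_pos: [0.487, 0.3326, 0.0959]
tool_rot: [[-0.774, -0.563, 0.289], [-0.532, 0.826, 0.185], [-0.343, -0.01, -0.939]]
ft_force: [-1.0, -1.5, -2.7]
gripper_width: 0.0192
grasp_force: 60.0
[0.48702648 0.3326441  0.09587993] -20.04828875389037 [-1.04945638 -1.49583883 -2.70490407]
[-2.8, 2.7, -12.7, -0.7, -15.0, -0.0]
[4.5, 2.6, -18.4, -0.7, -25.0, 0.0]
[10.1, 2.6, -21.6, -0.7, -32.0, 0.1]
```

```bash
python3 - <<'E'
from h import *
p,R=tgt(-25,.025,.06);s={'tool_rot':R,'ee_pos':p}
for pi in(-30,-35,-40,-45,-50,-55): print(row(*tgt(pi,.025,.06),s))
E
```

```text
[2.6, -0.0, -3.8, 0.0, -5.0, 0.0]
[5.5, -0.0, -7.4, -0.0, -10.0, 0.0]
[8.8, -0.0, -10.7, 0.0, -15.0, 0.0]
[12.3, -0.0, -13.7, 0.0, -20.0, 0.0]
[16.0, -0.0, -16.4, -0.0, -25.0, 0.0]
[20.0, 0.0, -18.7, -0.0, -30.0, 0.0]
```

```bash
python3 -m pendant '[[2.6,0,-3.8,0,-5,0],[5.5,0,-7.4,0,-10,0],[8.8,0,-10.7,0,-15,0],[12.3,0,-13.7,0,-20,0],[16,0,-16.4,0,-25,0],[16,0,-16.4,0,-25,0],[16,0,-16.4,0,-25,0],[16,0,-16.4,0,-25,0],[16,0,-16.4,0,-25,0]]'
cat > bb.py <<'E'
from h import *
for n in('top','side','wrist'):
    c=cap(n);P=pts(c);I=c['image'].astype(int);save(c,'b_%s.png'%n)
    M=(np.hypot(P[...,0]-.446,P[...,1]-.308)<.12)&(P[...,2]<.09)
    D=M&(I[...,0]>I[...,2]+12)&(I.sum(-1)<300)
    k,l,st,ce=cv2.connectedComponentsWithStats(D.astype(np.uint8))
    for j in range(1,k):
        if st[j,4]>10:print(n,st[j],np.median(P[l==j],0).round(3),np.median(I[l==j],0))
s=bot.get_state();print(s['t'],s['ee_pos'].round(4),np.degrees(np.arcsin(s['tool_rot'][2][0])).round(1),s['ft_force'].round(1))
E
python3 bb.py
```

```text
t: 27.15
ee_pos: [0.485, 0.305, 0.1005]
tool_rot: [[-0.714, -0.521, 0.467], [-0.495, 0.848, 0.189], [-0.495, -0.096, -0.864]]
ft_force: [-0.3, -0.8, -2.4]
gripper_width: 0.0188
grasp_force: 60.0
top [207 244  16   9  61] [0.553 0.265 0.007] [76. 65. 62.]
top [235 273   3  14  27] [0.483 0.216 0.006] [87. 67. 61.]
top [ 203  296   46   55 1326] [0.386 0.244 0.005] [91. 59. 50.]
top [207 303   6   8  33] [0.422 0.269 0.034] [96. 72. 59.]
side [353 348   9   6  32] [0.425 0.197 0.006] [83. 54. 46.]
side [ 374  359   49   83 2411] [0.362 0.292 0.005] [85. 57. 49.]
side [264 366  13  19  77] [0.555 0.267 0.008] [68. 58. 55.]
side [350 372  22  24 260] [0.417 0.284 0.034] [84. 65. 55.]
side [347 393  13  13 130] [0.425 0.313 0.035] [77. 63. 55.]
side [386 445  15  15  49] [0.365 0.364 0.003] [94. 93. 81.]
wrist [  176     0   392   204 25477] [0.405 0.262 0.002] [83. 36. 23.]
wrist [223  22   5   9  18] [0.443 0.209 0.   ] [103. 103.  89.]
wrist [ 366   64   39   39 1174] [0.408 0.287 0.032] [100.  58.  38.]
wrist [ 323   67   38   40 1123] [0.421 0.272 0.032] [96. 57. 36.]
wrist [ 380  106   36   37 1028] [0.421 0.307 0.032] [63. 37. 24.]
wrist [488 185  42  31 468] [0.441 0.422 0.001] [55. 69. 40.]
wrist [434 237   9   5  17] [0.496 0.416 0.001] [60. 73. 44.]
27.3 [0.4845 0.3044 0.1001] -29.5 [ 0.4  0.3 -2.3]
```

All three beads are in the bowl, with tops at z≈0.032 and centres within 45 mm of the bowl's centre. I'll raise the scoop and return it to its original spot.

```bash
python3 -m pendant '[[-10,-2,-17,0,0,0],[-20,-4,-35,0,0,0],[-35,-7,-60,0,0,0],[-50,-10,-86,0,0,0],[-50,-10,-86,0,0,0],[-50,-10,-86,0,0,0]]'
python3 -c "
from h import *
print(row([.48,.15,.17],frame(190)),row([.468,-.2675,.12],frame(166)))"
```

```text
t: 27.8
ee_pos: [0.488, 0.3075, 0.2059]
tool_rot: [[-0.712, -0.521, 0.47], [-0.493, 0.848, 0.194], [-0.5, -0.094, -0.861]]
ft_force: [1.5, 1.2, -2.0]
gripper_width: 0.0192
grasp_force: 60.0
[101.2, -126.0, -3.4, 0.5, 30.8, 22.5] [340.6, -469.2, -46.9, 7.0, 30.6, 45.9]
```

```bash
python3 -m pendant '[[15,-18,0,0,5,4],[30,-38,-1,0,10,8],[50,-60,-1,0,15,11],[70,-85,-2,0,21,15],[85,-105,-3,0,26,19],[101,-126,-3,0.5,31,22.5],[101,-126,-3,0.5,31,22.5],[101,-126,-3,0.5,31,22.5]]'
python3 bb.py | grep -v side
python3 -c "
from h import *
print(row([.468,-.2675,.12],frame(166)))"
```

```text
t: 28.47
ee_pos: [0.4798, 0.1466, 0.165]
tool_rot: [[-0.986, -0.169, -0.007], [-0.169, 0.986, -0.006], [0.008, -0.005, -1.0]]
ft_force: [0.7, 1.6, -2.3]
gripper_width: 0.0191
grasp_force: 60.0
top [204 303   8   8  49] [0.424 0.271 0.034] [76. 61. 54.]
top [187 305   8   7  45] [0.42  0.307 0.035] [78. 63. 55.]
top [196 310   8   8  51] [0.409 0.287 0.035] [99. 73. 61.]
top [ 172  312   55   41 1174] [0.36  0.289 0.005] [96. 64. 55.]
top [154 329   7   5  17] [0.373 0.387 0.002] [95. 99. 82.]
wrist [  377    58   252   140 15068] [0.373 0.267 0.003] [81. 34. 21.]
wrist [489 150  26  23 456] [0.41  0.286 0.032] [74.5 45.  29.5]
wrist [465 163  25  24 419] [0.424 0.27  0.032] [54. 32. 21.]
wrist [507 169  26  22 439] [0.421 0.305 0.032] [55. 32. 21.]
wrist [367 172   5  19  41] [0.45  0.189 0.   ] [89. 92. 75.]
wrist [431 207  12  31  88] [0.474 0.258 0.003] [141.5  63.   41. ]
wrist [577 226  40  50 615] [0.473 0.417 0.001] [55. 70. 40.]
wrist [ 405  241   42   68 1796] [0.529 0.265 0.001] [79. 85. 65.]
28.6167 [0.4783 0.1491 0.1661] 0.4 [-0.4 -0.  -2.3]
[82.5, -408.1, 48.7, -0.4, -0.3, 24.1]
```

```bash
python3 -m pendant '[[3,-20,2,0,0,1.2],[10,-55,6,0,0,3.3],[18,-92,11,0,0,5.5],[26,-130,15,0,0,7.7],[34,-168,20,0,0,10],[42,-206,24,0,0,12.2],[49,-244,29,0,0,14.5],[57,-282,34,0,0,16.7],[65,-320,38,0,0,19],[72,-355,42,0,0,21],[78,-385,46,0,0,22.8],[82,-404,48,0,0,24]]'
python3 -m pendant '[[0.5,-4,0.5,0,0,0],[0.5,-4,0.5,0,0,0],[0.5,-4,20,0,0,0],[0.5,-4,40,0,0,0],[0.5,-4,60,0,0,0],[0.5,-4,75,0,0,0],[0.5,-4,83,0,0,0],[0.5,-4,86,0,0,0],[0.5,-4,86,0,0,0]]'
python3 - <<'E'
from h import *
s=bot.get_state();c=cap('wrist');P=pts(c);L=(P-s['ee_pos'])@s['tool_rot']*1000
print(row([.468,-.2675,.0285],frame(166)),s['t'])
for y in(-28,28):
    S=(abs(L[...,1]-y)<5);print(y,[(x,np.median(L[S&(abs(L[...,0]-x)<1.5)][:,2]).round(1)) for x in range(0,75,5) if (S&(abs(L[...,0]-x)<1.5)).sum()>5])
E
```

```text
t: 29.62
ee_pos: [0.4671, -0.2672, 0.1214]
tool_rot: [[-0.969, 0.246, -0.005], [0.246, 0.969, -0.008], [0.003, -0.009, -1.0]]
ft_force: [-0.5, -0.5, -1.3]
gripper_width: 0.0194
grasp_force: 60.0
t: 30.37
ee_pos: [0.466, -0.2674, 0.0355]
tool_rot: [[-0.97, 0.241, -0.006], [0.241, 0.97, -0.006], [0.004, -0.007, -1.0]]
ft_force: [-0.5, 0.5, -2.5]
gripper_width: 0.0194
grasp_force: 60.0
[-1.5, 1.0, 7.6, -0.4, -0.2, 0.0] 30.3667
-28 [(0, np.float64(24.7)), (5, np.float64(25.2)), (10, np.float64(-47.0)), (15, np.float64(-115.7)), (20, np.float64(-116.1)), (25, np.float64(-116.1)), (30, np.float64(-116.0)), (35, np.float64(-108.0)), (40, np.float64(28.8)), (45, np.float64(33.0)), (50, np.float64(33.2)), (55, np.float64(33.1)), (60, np.float64(33.2)), (65, np.float64(33.4)), (70, np.float64(33.4))]
28 [(0, np.float64(25.0)), (5, np.float64(25.3)), (10, np.float64(-51.5)), (15, np.float64(26.1)), (20, np.float64(-116.1)), (25, np.float64(-116.1)), (30, np.float64(-116.0)), (35, np.float64(-108.0)), (40, np.float64(28.8)), (45, np.float64(32.6)), (50, np.float64(32.8)), (55, np.float64(32.7)), (60, np.float64(32.6)), (65, np.float64(32.8)), (70, np.float64(32.9))]
```

```bash
python3 -m pendant '[[0,0,2,-0.4,0,0],[0,0,4,-0.4,0,0],[0,0,5,-0.4,0,0],[0,0,5,-0.4,0,0]]'
python3 -m pendant '[[0,0,0.6,0,0,0],[0,0,1.2,0,0,0],[0,0,1.2,0,0,0],[0,0,1.2,0,0,0]]'
```

```text
t: 30.75
ee_pos: [0.4656, -0.2692, 0.0307]
tool_rot: [[-0.97, 0.244, -0.003], [0.244, 0.97, -0.0], [0.003, -0.001, -1.0]]
ft_force: [-0.2, 0.9, -2.9]
gripper_width: 0.019
grasp_force: 60.0
t: 31.08
ee_pos: [0.4656, -0.269, 0.0294]
tool_rot: [[-0.97, 0.243, -0.004], [0.243, 0.97, -0.0], [0.004, -0.001, -1.0]]
ft_force: [0.1, -0.3, -2.1]
gripper_width: 0.0192
grasp_force: 60.0
```

```bash
python3 -m pendant '[[0,0,0.6,0,0,0],[0,0,1,0,0,0],[0,0,1,0,0,0],[0,0,1,0,0,0]]'
python3 -m pendant '[[0,0,0.4,0,0,0],[0,0,0.4,0,0,0],[0,0,0.4,0,0,0]]'
```

```text
t: 31.42
ee_pos: [0.4656, -0.2691, 0.0284]
tool_rot: [[-0.97, 0.243, -0.004], [0.243, 0.97, -0.0], [0.003, -0.001, -1.0]]
ft_force: [0.4, -0.1, -1.3]
gripper_width: 0.0193
grasp_force: 60.0
t: 31.67
ee_pos: [0.4654, -0.2691, 0.0282]
tool_rot: [[-0.97, 0.244, -0.004], [0.244, 0.97, -0.0], [0.004, -0.001, -1.0]]
ft_force: [-2.1, 0.0, 4.1]
gripper_width: 0.0195
grasp_force: 60.0
```

```bash
python3 -m pendant '[[0,0,0,0,0,0],[0,0,0,0,0,0],[0,0,0,0,0,0],[0,0,0,0,0,0],[0,0,0,0,0,0],[0,0,0,0,0,0]]' 0.2 20
python3 -m pendant '[[0,0,-8,0,0,0],[0,0,-20,0,0,0],[0,0,-45,0,0,0],[0,0,-80,0,0,0],[0,0,-115,0,0,0],[0,0,-150,0,0,0],[0,0,-150,0,0,0],[0,0,-150,0,0,0],[0,0,-150,0,0,0]]'
python3 - <<'E'
from h import *
s=bot.get_state();c=cap('wrist');P=pts(c);I=c['image'].astype(int);print(s['t'],s['ee_pos'],s['gripper_width'])
B=(abs(P[...,0]-.467)<.07)&(abs(P[...,1]+.267)<.07)&(I[...,0]>I[...,2]+25)&(P[...,2]>.07)&(P[...,2]<.1)
q=P[B];k=np.polyfit(q[:,0],q[:,2],1);print('bar',cv2.minAreaRect((q[:,:2]*1000).astype(np.float32)),np.median(q[:,2]),np.degrees(np.arctan(k[0])))
E
python3 bb.py | grep top
```

```text
t: 32.17
ee_pos: [0.4657, -0.269, 0.0279]
tool_rot: [[-0.97, 0.243, -0.004], [0.243, 0.97, -0.0], [0.003, -0.001, -1.0]]
ft_force: [-0.5, 0.2, -0.1]
gripper_width: 0.053
grasp_force: 0.0
t: 32.92
ee_pos: [0.4658, -0.2689, 0.1782]
tool_rot: [[-0.97, 0.243, -0.004], [0.243, 0.97, -0.0], [0.003, -0.001, -1.0]]
ft_force: [-1.0, 0.5, -0.9]
gripper_width: 0.0532
grasp_force: 0.0
32.9167 [ 0.46581857 -0.26885705  0.17820911] 0.0531541492278844
bar ((465.2920837402344, -268.56414794921875), (19.69800567626953, 84.32975006103516), 76.05174255371094) 0.08390684361781317 0.8367763817532361
top [207 244  16   8  42] [0.554 0.268 0.007] [78. 69. 65.]
top [235 273   3  14  26] [0.484 0.216 0.005] [88.5 69.5 63.5]
top [ 173  295   76   58 1951] [0.373 0.26  0.005] [96. 68. 58.]
top [204 303   9   8  52] [0.422 0.271 0.034] [103.5  81.   68.5]
top [187 305   8   7  44] [0.42  0.307 0.036] [103.  81.  67.]
top [196 310   8   8  49] [0.409 0.288 0.034] [102.  80.  67.]
```

The scoop is standing level and upright (bar top at 84 mm, same as at the start), all three beads are in the bowl, and the gripper is clear.

```bash
python3 -c "
from rig import bot
print(bot.sign_off())"
```

```text
the job is handed in; nothing more can be done
None
```

I scooped all three beads out of the tray and tipped them into the round white bowl with none spilled, stood the scoop upright back on the desk where it started, and handed the job in at about 33 s of the 67 s allowed.

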